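Load sample tubes into a block shaker and lock the retaining bar

ROBOT

A 6-joint arm with a two-finger parallel gripper is mounted at the origin on a cart in front of the work surface, level with it; the furniture and walls round the work are solid. World frame = base frame: x ahead of the robot, y to its left, z up, the work surface at z = 0. Lengths are in m, angles in degrees, forces in N, time in s.
With the tool pointing down it reaches from about 0.4 to 0.825 m from the base axis. Payload 7 kg.
Tool frame: the origin (TCP) lies at the very end of the fingers, on their centre line; the grasp point (between the pads) lies 19 mm behind it (r.grip_depth is the distance from the TCP to the grasp point, in m); z points along the fingers, y is the line along which they close (so a half turn about z gives the same grasp; the last joint's range is limited). The gripper opens to 88 mm and grips with 3 to 60 N. Pads are 19 mm wide; open, the fingers measure 130 mm over their backs; the gripper's body (78 mm by 193 mm) begins 47 mm behind the grasp point.
Start: joints at [81.996, 20.546, 0.682, 0, -70.136, -16.507], TCP at [0.28, 0.614, 0.227] pointing down, gripper open.
Joint ranges: [-176.03, 176.03], [-82.01, 121.73], [-58.28, 71.71], [-173.87, 95.51], [-174.79, -0.11], [-173.66, 173.66]. Speed limits (degrees/s): [136.94, 136.94, 172.46, 180, 180, 180].

INTERFACE

Orientations are given as [roll, pitch, yaw] about the fixed x, y, z axes, in that order (R = Rz(yaw) Ry(pitch) Rx(roll)).
In Python, from plant import r gives the robot as it stands.
- The arm moves only by the tool play_rows, never from a script. Its argument "rows" is a list that holds one entry, the list of rows, each a list of 5 numbers: the closure, from 0 (fully open) to 1 (shut), then the shift along the tool's x, y, z each as a share of 0.5 m, from -1 to 1, then the turn about the tool's z as a share of 1.5 rad, from -1 to 1. A call has exactly 8 rows; each row is the pose to reach, as a shift and turn from the pose commanded when the call began, along the tool's axes at that moment; what a row does not reach only later rows make up. A row lasts 1/12 s, in which the tool goes at most 41.7 mm and 7.16 degrees, less where a joint would pass 70% of its speed; a pose out of reach is approached as far as the arm can. A call with a number of a shift or a turn outside -1 to 1 is refused whole. A call with a gripper value outside its range is refused whole. The fingers move at their own pace and stop on an object; "squeeze" is the grip in N (left out, the last holds). Time passes only in rows, so rows that repeat a pose let the fingers close, or fill a call up. It gives the time, the measured TCP pose, the force, the opening and the grip force at its end, in the units of the state.
- r.get_state(): the state, without advancing time (a new reading comes with each control period).
- r.capture(name): name is "scene" or "top"; returns the picture (400x640x3 uint8, red, green, blue); there is no depth.
- r.camera_info(name): a dict with "fovy" (degrees; the focal length in pixels is half the picture's height over the tangent of half this angle, whatever the lens; pixels are square), "cx", "cy" (the principal point, pixels), "pose" (4x4, takes a point from camera to world coordinates). Camera axes: x right, y down, z forward; pixel columns grow to the right and rows downward; lengths in m; the calibration is good to about 2 mm. A picture is of the moment at which its call begins. camera_info takes no time and is no camera call.
- r.close_job(): hands the job in; it is judged then, once.
The state is a dict: "time_s": time; "joints": joint angles; "qd": joint speeds; "joint_torque": joint torques, N m; "tcp_pos": TCP position; "eef_rot": TCP orientation; "contact_force": force on the tool from outside, world axes, zero at the start; "moment": the same for the moment, N m; "gripper_width": finger opening in m; "gripper_force": force on a finger pad.
Only numpy, scipy, OpenCV 4.12 (cv2) and the standard library are available. Lean on these libraries where they do the work, as an engineer would, in place of code of your own. Each camera call takes 0.05 s, during which the arm holds its last target. There are 200 camera calls.

TASK

Load the block shaker: take the retaining bar out of its two spring clips and lay it on the bench, then move every sample tube from the rack into a bore of the block, pushed fully home until the cap sits on the block. Press the bar back down over the caps until both ends snap home in the clips, then press the start button. Do not disturb the timer or the marker.

Things in the scene. Friction and masses are not known exactly. Their poses are not given: they have to be found in the camera images.
- shaker: block shaker, fixed: low white case 202 mm long (x), 54 mm high, with an aluminium block (158 x 48 mm, top at z = 140 mm) standing in it. Origin under the block's centre at bench height, x along the row of four bores, z up. A dark steel fork clip stands at each end of the block (x = +-79 to +-93 mm), highest 182 mm. Control console on the -y side out to y = -77 mm, 160 mm long, 100 mm high
- bore0 (a point): bore 0 of the block (x = -54 mm from its middle): where a tube's tip lies when it is fully home, 108 mm below the block's top. Bore dia. 18.5 mm, upright, open on top, 36 mm to the next one
- bore1 (a point): bore 1 of the block (x = -18 mm from its middle): where a tube's tip lies when it is fully home, 108 mm below the block's top. Bore dia. 18.5 mm, upright, open on top, 36 mm to the next one
- bore2 (a point): bore 2 of the block (x = 18 mm from its middle): where a tube's tip lies when it is fully home, 108 mm below the block's top. Bore dia. 18.5 mm, upright, open on top, 36 mm to the next one
- bore3 (a point): bore 3 of the block (x = 54 mm from its middle): where a tube's tip lies when it is fully home, 108 mm below the block's top. Bore dia. 18.5 mm, upright, open on top, 36 mm to the next one
- bar: retaining bar, 210 mm long along its x, 220 g, same either way round. Origin on the axis of its round steel ends (dia. 16 mm, rounded tips, x = +-76 to +-105 mm). Between them a flat strip 28 mm wide, underside 8 mm below origin. Black grip block on its middle: 40 mm along x, 14 mm wide along y, top 36 mm above origin. Stands level on a flat surface. Starts clipped in
- clip_mid (a point): point of the shaker where the bar's origin lies when both its ends are right down in the fork clips: middle of the row, 22 mm above the block's top (162 mm above the bench); the bar's x is then along the shaker's x and the strip is 2 mm above the caps
- jaw_near (a joint): hinged sprung jaw with a small white roller, of the fork clip at the shaker's -x end, on the -y side of the fork, rad: within 0.03 of 0 when shut over the bar's end or with no bar, grows as it is pushed aside (0.06 to 0.1 while an end passes); the fork's other side is fixed. Pressing the bar in or pulling it out straight up takes 5 to 15 N in all
- jaw_far (a joint): the same jaw of the clip at the shaker's +x end, rad
- start_top (a point): centre of the top of the white start button on the shaker's control console (x = -50, y = -55, 121 mm above the bench): dia. 22 mm, pressed straight down
- start (a joint): travel of the start button, m: 0 out, 0.005 fully down (4 N)
- rack: frosted tube rack 66 x 98 x 88 mm, loose, origin under its centre, z up; two rows (x = +-15 mm) of three holes 20 mm square (y = -30, 0, 30 mm). The tubes stand in its corner holes, so there is finger room along its y
- tube_a: 15 ml conical sample tube with screw cap, 120 mm long, about 22 g (absent in some runs). Origin at the tip, z along the tube to the cap. Tip cone 23 mm long, from 4 mm to 16.7 mm dia.; body dia. 16.7 mm; cap from z = 108 to 120 mm, dia. 22 mm. Starts upright in a corner hole of the rack, caps 23 mm clear of the rack's top
- tube_b: 15 ml conical sample tube with screw cap, 120 mm long, about 22 g (absent in some runs). Origin at the tip, z along the tube to the cap. Tip cone 23 mm long, from 4 mm to 16.7 mm dia.; body dia. 16.7 mm; cap from z = 108 to 120 mm, dia. 22 mm. Starts upright in a corner hole of the rack, caps 23 mm clear of the rack's top
- tube_c: 15 ml conical sample tube with screw cap, 120 mm long, about 22 g (absent in some runs). Origin at the tip, z along the tube to the cap. Tip cone 23 mm long, from 4 mm to 16.7 mm dia.; body dia. 16.7 mm; cap from z = 108 to 120 mm, dia. 22 mm. Starts upright in a corner hole of the rack, caps 23 mm clear of the rack's top
- tube_d: 15 ml conical sample tube with screw cap, 120 mm long, about 22 g (absent in some runs). Origin at the tip, z along the tube to the cap. Tip cone 23 mm long, from 4 mm to 16.7 mm dia.; body dia. 16.7 mm; cap from z = 108 to 120 mm, dia. 22 mm. Starts upright in a corner hole of the rack, caps 23 mm clear of the rack's top
- clear_patch (a point): middle of a clear patch of bench (about 200 mm in diameter, bench height) where the bar can be laid down; the patch does not move
- stack_top (a point): centre of the top of a stack of white well plates, 116 mm high, 128 x 86 mm, that stands between the shaker and the clear patch; fixed, keep the gripper's body clear of it
- timer: bench timer lying flat, 56 x 62 x 18 mm; a bystander
- marker: marker pen lying flat, 138 x 15 mm; a bystander
Not all that is in view belongs to the job. What is shaped like the tube_c but orange or turquoise is not meant.

How it is judged:
By the outcome, as a careful person would: the job done as asked, in the order asked, and still so for the second after the job is handed in, with the robot touching nothing.
Of tube_a, tube_b, tube_c, tube_d only 3 to 4 are there at a start; the rules pass over those that are not, and their reading is None.
At some moment in a run one of bar, rack may be knocked a few centimetres aside while the robot is not near it.
Once in a run the grip may slacken for a moment while it holds something.
It also fails if it takes over 200 s, if anything falls off the work surface, if the arm or the gripper's body presses on something with over 40 N, if the wrist force passes 120 N, or if a joint passes its speed limit or range.

## Working session

There is one attempt and no reset: what is moved stays moved. The work goes in short steps, Python scripts to look and compute and a tool call to move; the robot and the scene stay as the last step left them, time stands still between calls to the robot, and variables do not carry over. Pictures are saved under pics/ and viewed, at most 18 in all, crops included, and the job is handed in when it is done.

Besides the shell and the picture viewer there is one more tool, called after "Call:" by a JSON object that holds its "method" and its "body". play_rows: Moves the arm, as the interface text tells. Its arguments: {"type":"object","properties":{"rows":{"type":"array","items":{"type":"array","items":{"type":"array","items":{"type":"number"}}}},"squeeze":{"type":"number"}},"required":["rows"]}

```bash
mkdir -p pics; ls; python3 - <<'E'
from plant import r
import cv2,numpy as np
for n in("scene","top"):
    im=r.capture(n); cv2.imwrite(f"pics/{n}0.png",im[:,:,::-1]); i=r.camera_info(n); print(n,i["fovy"],i["cx"],i["cy"],np.round(i["pose"],4).tolist())
print(r.get_state())
E
```

```text
pics
scene 49.897379295100876 317.7966571372514 195.97674418114778 [[-0.7374, -0.2868, 0.6116, -0.041], [-0.6755, 0.3171, -0.6657, 0.8578], [-0.003, -0.904, -0.4275, 0.4886], [0.0, 0.0, 0.0, 1.0]]
top 43.70229394556824 324.70966996256635 208.55997274663324 [[0.0151, -0.9959, 0.0893, 0.4157], [-0.9998, -0.0136, 0.0174, 0.2871], [-0.0161, -0.0896, -0.9958, 1.0828], [0.0, 0.0, 0.0, 1.0]]
{'time_s': 0.1, 'joints': array([ 8.19953264e+01,  2.05868758e+01,  6.40413215e-01, -1.62340966e-02,
       -7.01353073e+01, -1.65081136e+01]), 'qd': array([-0.06928776, -0.07056484,  0.05997871,  0.07543583, -0.15172782,
        0.0850875 ]), 'joint_torque': array([-1.45410228e-03, -5.84161592e+01,  2.93751240e+01,  7.01555595e+00,
        1.01350559e-02, -4.59018577e-05]), 'tcp_pos': array([0.27989675, 0.61377382, 0.2257368 ]), 'eef_rot': array([ 1.79917264e+02, -8.60398019e-03, -2.45183082e+01]), 'contact_force': array([ 0.40740948, -0.55104997, -0.10514801]), 'moment': array([-0.02208105, -0.01397958, -0.02173098]), 'gripper_force': 0.0, 'gripper_width': 0.08730493857715779}
```

View pics/scene0.png

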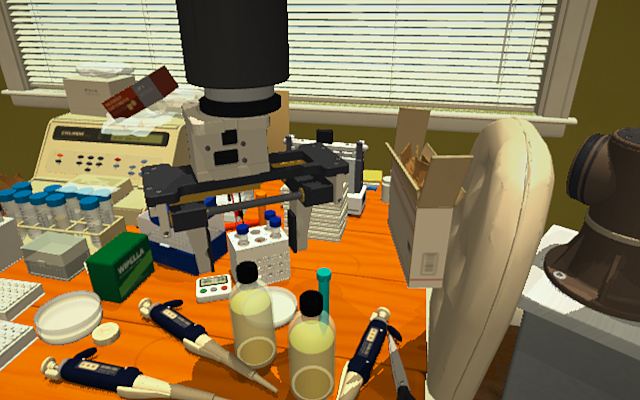

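View pics/top0.png

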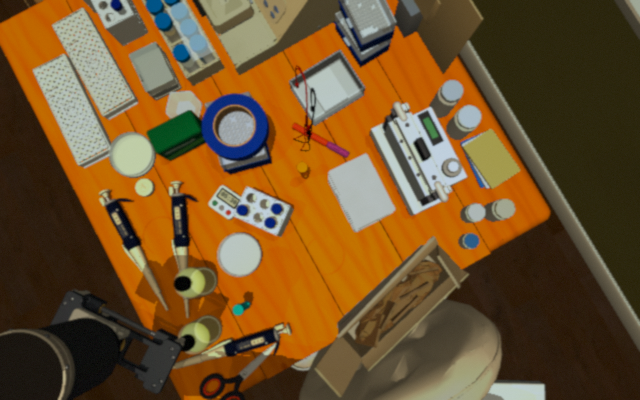

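The scene view shows the rack at (258,250) and the timer at (213,288). The top view shows the shaker at (418,155) with the bar on its left side, the plate stack at (362,192), the rack at (265,210), the timer at (224,200) and the marker at (320,140). I'll zoom in on the top view.

```bash
cat > h.py <<'E'
import cv2,numpy as np
from plant import r
def ray(n,uv):
    i=r.camera_info(n); f=200/np.tan(np.radians(i["fovy"]/2)); P=np.array(i["pose"])
    return P[:3,3],P[:3,:3]@np.array([(uv[0]-i["cx"])/f,(uv[1]-i["cy"])/f,1.])
def onz(n,uv,z):
    o,d=ray(n,uv); return o+d*(z-o[2])/d[2]
def tri(uvs,uvt):
    o1,d1=ray("scene",uvs);o2,d2=ray("top",uvt)
    d1/=np.linalg.norm(d1);d2/=np.linalg.norm(d2)
    t=np.linalg.lstsq(np.c_[d1,-d2],o2-o1,rcond=None)[0]; a,b=o1+d1*t[0],o2+d2*t[1]
    return (a+b)/2,np.linalg.norm(a-b)
def proj(n,p):
    i=r.camera_info(n); f=200/np.tan(np.radians(i["fovy"]/2)); P=np.array(i["pose"])
    c=P[:3,:3].T@(np.array(p)-P[:3,3]); return np.array([i["cx"]+f*c[0]/c[2],i["cy"]+f*c[1]/c[2]])
def crop(n,box,k,out,im=None):
    im=r.capture(n) if im is None else im
    x,y,w,h=box; cv2.imwrite(out,cv2.resize(im[y:y+h,x:x+w,::-1],None,fx=k,fy=k,interpolation=cv2.INTER_CUBIC))
E
python3 - <<'E'
from h import *
t=cv2.imread("pics/top0.png")[:,:,::-1]; s=cv2.imread("pics/scene0.png")[:,:,::-1]
crop("top",(200,70,300,200),2.66,"pics/tc.png",t)
crop("scene",(190,90,200,150),4,"pics/sc.png",s)
E
```

```text
(no output)
```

View pics/tc.png

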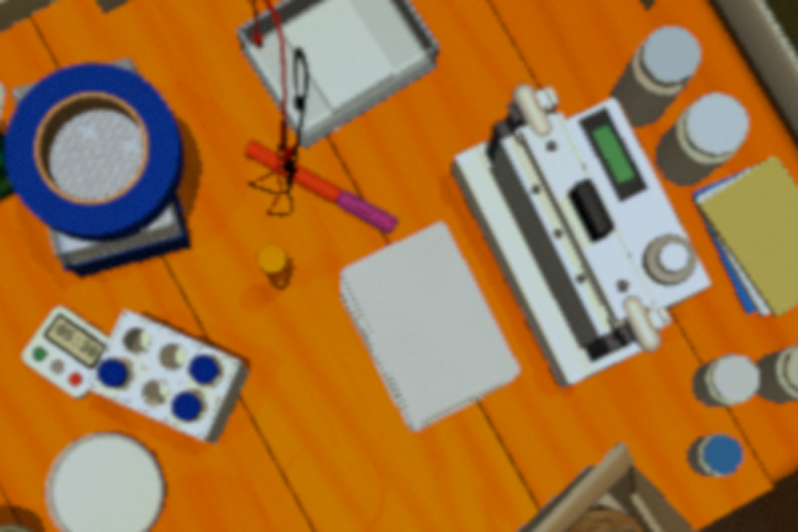

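View pics/sc.png

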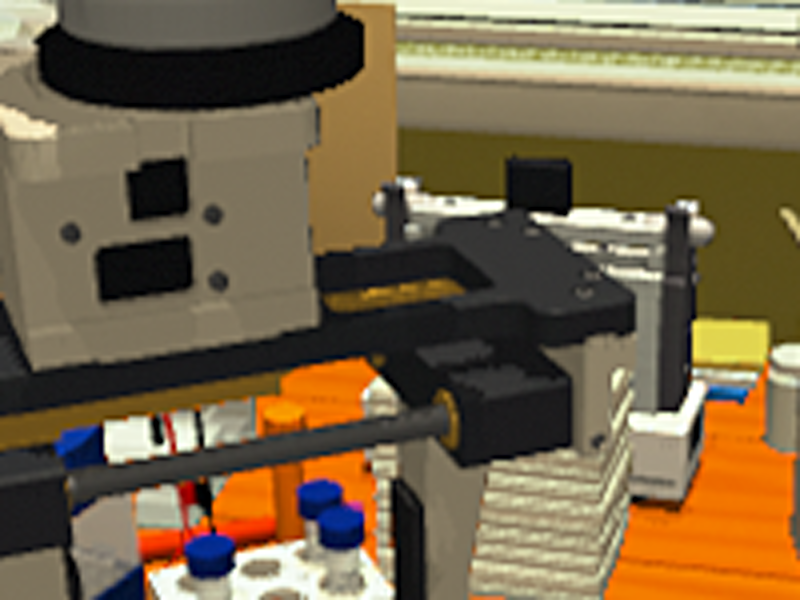

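```bash
python3 - <<'E'
from h import *
np.set_printoptions(precision=4,suppress=True)
t=cv2.imread("pics/top0.png"); s=cv2.imread("pics/scene0.png")
def blobs(im,lo,hi,box,mn):
    x,y,w,h=box; m=cv2.inRange(cv2.cvtColor(im,cv2.COLOR_BGR2HSV)[y:y+h,x:x+w],lo,hi)
    n,l,st,c=cv2.connectedComponentsWithStats(m)
    return [(c[i]+[x,y],st[i,:].tolist()) for i in range(1,n) if st[i,4]>=mn]
for nm,im,box in(("top",t,(225,185,70,55)),("scene",s,(230,205,60,45))):
    for c,st in blobs(im,(105,120,40),(130,255,255),box,15): print(nm,"cap",c,st,onz(nm,c,.111))
for nm,im,box in(("top",t,(405,130,40,40)),("scene",s,(310,120,30,30))):
    for c,st in blobs(im,(0,0,0),(180,255,60),box,30): print(nm,"grip",c,st,onz(nm,c,.190))
T=lambda u,v,z:onz("top",(200+u/2.66,70+v/2.66),z)
print("bar ends",T(525,90,.162),T(652,348,.162))
print("grip",T(590,210,.192)," btn",T(672,257,.121))
for p in((342,270),(442,224),(518,372),(415,430)): print("stack",T(*p,.116))
for p in((125,310),(248,360),(215,438),(90,378)): print("rack",T(*p,.088))
for p in((60,307),(110,345),(78,396),(22,352)): print("timer",T(*p,.018))
for p in((250,150),(395,228)): print("marker",T(*p,.01))
print("orange",T(272,258,.1),"box",T(520,530,0.1),T(625,445,.15),T(105,490,.015),"img grid",[T(*p,0)[:2] for p in((330,440),(300,400),(360,500))])
E
```

```text
top cap [276.2  208.36] [47, 19, 10, 10, 75] [0.5019 0.3991 0.111 ]
top cap [241.6316 209.8158] [12, 20, 10, 10, 76] [0.4981 0.4669 0.111 ]
top cap [269.5641 222.3974] [40, 33, 10, 10, 78] [0.4742 0.4114 0.111 ]
scene cap [272.4641 218.4199] [35, 5, 16, 17, 181] [0.4958 0.3978 0.111 ]
scene cap [242.1121 228.514 ] [6, 18, 13, 12, 107] [0.5075 0.4594 0.111 ]
top grip [436.4222 139.8   ] [26, 5, 11, 9, 45] [0.6237 0.1019 0.19  ]
top grip [421.7232 148.9435] [10, 9, 15, 21, 177] [0.6066 0.1285 0.19  ]
scene grip [322.2115 138.9647] [0, 9, 23, 21, 312] [0.5821 0.1643 0.19  ]
bar ends [0.6983 0.1691 0.162 ] [0.5157 0.0807 0.162 ]
grip [0.6061 0.1287 0.192 ]  btn [0.5872 0.0565 0.121 ]
stack [0.5754 0.2975 0.116 ]
stack [0.6106 0.2241 0.116 ]
stack [0.5017 0.1679 0.116 ]
stack [0.4583 0.2426 0.116 ]
rack [0.5473 0.4618 0.088 ]
rack [0.5105 0.3677 0.088 ]
rack [0.4514 0.3912 0.088 ]
rack [0.4953 0.4868 0.088 ]
timer [0.5584 0.5271 0.018 ]
timer [0.5279 0.4854 0.018 ]
timer [0.4862 0.5101 0.018 ]
timer [0.5212 0.5567 0.018 ]
marker [0.692  0.3759 0.01  ]
marker [0.6282 0.2557 0.01  ]
orange [0.5865 0.3503 0.1   ] box [0.3867 0.1642 0.1   ] [0.4484 0.0972 0.15  ] [0.411  0.4865 0.015 ] img grid [array([0.4543, 0.3065]), array([0.4866, 0.3315]), array([0.406 , 0.2814])]
```

```bash
cat >> h.py <<'E'
def go(p,yaw,start=None):
    s=r.get_state(); q=np.array(s["tcp_pos"]) if start is None else np.array(start[:3]); w=s["eef_rot"][2] if start is None else start[3]
    a=np.radians(w); d=np.array(p)-q
    dy=(yaw-w+180)%360-180
    v=[d[0]*np.cos(a)+d[1]*np.sin(a), d[0]*np.sin(a)-d[1]*np.cos(a), -d[2]]
    print("shares",np.round(np.array(v)/.5,4).tolist(),round(-dy/85.944,4),"rows",round(np.linalg.norm(d)/.0417,1),round(abs(dy)/7.16,1))
def st():
    s=r.get_state(); print(round(s["time_s"],2),"p",np.round(s["tcp_pos"],4),"rot",np.round(s["eef_rot"],2),"F",np.round(s["contact_force"],1),"w",round(s["gripper_width"],4),"gf",round(s["gripper_force"],1),"j",np.round(s["joints"],1))
E
python3 - <<'E'
from h import *
np.set_printoptions(precision=4,suppress=True)
T=lambda u,v:(200+u/2.66,70+v/2.66)
S=lambda u,v:(190+u/4,90+v/4)
print("far tip",tri(S(380,201),T(521,90)))
print("near tip",tri(S(708,231),T(655,347)))
print("grip top",tri(S(540,160),T(594,210)))
print("cap2",tri(S(210,545),T(113,373)), "cap1",tri(S(320,493),T(205,368)),"cap3",tri(S(342,520),T(188,405)))
print("grip proj",proj("scene",(.606,.128,.198)),proj("top",(.606,.128,.198)))
go((.43,.40,.29),10)
E
```

```text
far tip (array([0.6975, 0.172 , 0.1639]), np.float64(0.0007100354144215434))
near tip (array([0.5171, 0.0793, 0.1624]), np.float64(0.0019878463191194506))
grip top (array([0.6054, 0.1276, 0.1981]), np.float64(0.0013737522585939915))
cap2 (array([0.4973, 0.4642, 0.1213]), np.float64(0.00228654339956627)) cap1 (array([0.5018, 0.397 , 0.1193]), np.float64(0.0015039432292911175)) cap3 (array([0.4744, 0.4085, 0.1197]), np.float64(0.0010845924371868996))
grip proj [324.9774 130.0321] [422.8122 148.3284]
shares [0.4506, 0.2644, -0.1285] -0.4016 rows 6.5 4.8
```

Call:
{"method": "play_rows", "body": {"rows": [[[0,0.08,0.05,-0.06,-0.05],[0,0.16,0.09,-0.13,-0.12],[0,0.24,0.14,-0.13,-0.2],[0,0.32,0.19,-0.13,-0.28],[0,0.4,0.23,-0.13,-0.36],[0,0.45,0.26,-0.13,-0.4],[0,0.45,0.26,-0.13,-0.4],[0,0.45,0.26,-0.13,-0.4]]], "squeeze": 40}}

```text
time_s: 0.77
tcp_pos: [0.4329, 0.3986, 0.292]
eef_rot: [180.0, -0.0, 9.7]
contact_force: [-0.7, 0.1, -0.9]
gripper_width: 0.0874
gripper_force: 0.0
```

```bash
python3 -c "
from h import *
st(); go((.606,.1268,.26),26.5)"
```

```text
0.77 p [0.4329 0.3986 0.292 ] rot [ 1.7998e+02 -1.0000e-02  9.6800e+00] F [-0.7  0.1 -0.9] w 0.0874 gf 0.0 j [ 61.7  10.4  -4.7   0.  -74.9  38. ]
shares [0.2499, 0.594, 0.064] -0.1957 rows 7.8 2.3
```

Call:
{"method": "play_rows", "body": {"rows": [[[0,0.03,0.08,0,-0.04],[0,0.06,0.16,0,-0.1],[0,0.09,0.23,0,-0.16],[0,0.13,0.31,0,-0.196],[0,0.17,0.39,0,-0.196],[0,0.2,0.47,0,-0.196],[0,0.23,0.54,0.02,-0.196],[0,0.25,0.594,0.06,-0.196]]]}}

```text
time_s: 1.43
tcp_pos: [0.6073, 0.1295, 0.2637]
eef_rot: [180.0, -0.3, 26.7]
contact_force: [0.3, -0.2, -0.2]
gripper_width: 0.0876
gripper_force: 0.0
```

Call:
{"method": "play_rows", "body": {"rows": [[[0,0,0,0,0],[0,0,0,0,0],[0,0,0,0,0],[0,0,0,0,0],[0,0,0,0,0],[0,0,0,0,0],[0,0,0,0,0],[0,0,0,0,0]]]}}

```text
time_s: 2.1
tcp_pos: [0.6047, 0.132, 0.262]
eef_rot: [-180.0, -0.0, 26.8]
contact_force: [-0.1, -0.1, 0.3]
gripper_width: 0.0877
gripper_force: 0.0
```

```bash
python3 -c "
from h import *
st(); go((.606,.1268,.173),26.5)
im=r.capture('scene'); crop('scene',(220,60,200,150),4,'pics/s1.png',im)
im=r.capture('top'); cv2.imwrite('pics/t1full.png',im[:,:,::-1])"
```

```text
2.1 p [0.6047 0.132  0.262 ] rot [-1.800e+02 -4.000e-02  2.677e+01] F [-0.1 -0.1  0.3] w 0.0877 gf 0.0 j [ 30.4  14.1  -3.7  -0.  -72.1  86.4]
shares [-0.0024, 0.0105, 0.1779] 0.0031 rows 2.1 0.0
```

View pics/s1.png

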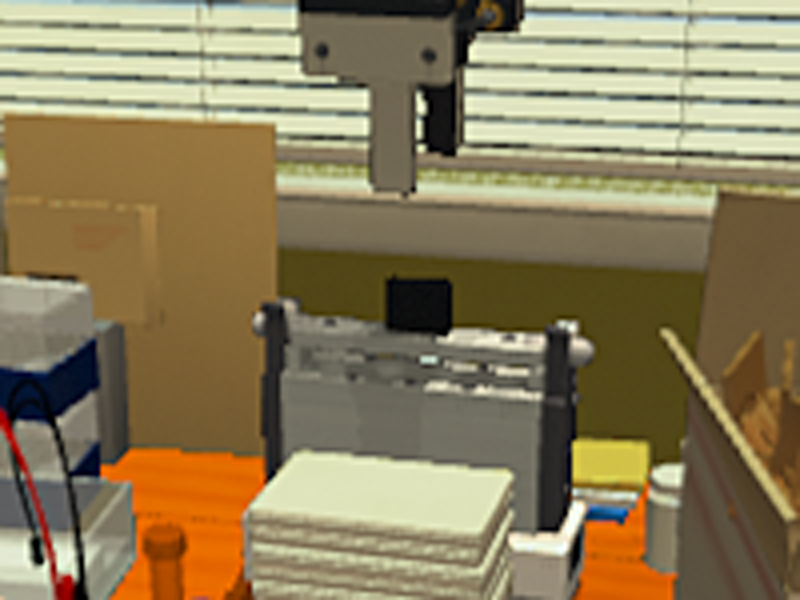

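Gripper hovers above the bar's black grip (crop (418,305)), with bar ends in the clips at (262,320) and (582,350). Descending.

Call:
{"method": "play_rows", "body": {"rows": [[[0,-0.002,0.0105,0.03,0.003],[0,-0.002,0.0105,0.06,0.003],[0,-0.002,0.0105,0.09,0.003],[0,-0.002,0.0105,0.12,0.003],[0,-0.002,0.0105,0.15,0.003],[0,-0.002,0.0105,0.175,0.003],[0,-0.002,0.0105,0.175,0.003],[0,-0.002,0.0105,0.175,0.003]]]}}

```text
time_s: 2.87
tcp_pos: [0.6062, 0.126, 0.1738]
eef_rot: [180.0, 0.1, 26.5]
contact_force: [-0.4, -0.1, 0.3]
gripper_width: 0.0876
gripper_force: 0.0
```

Call:
{"method": "play_rows", "body": {"rows": [[[0.5,0,0,0,0],[0.7,0,0,0,0],[0.8,0,0,0,0],[1,0,0,0,0],[1,0,0,0,0],[1,0,0,0,0],[1,0,0,0,0],[1,0,0,0,0]]]}}

```text
time_s: 3.53
tcp_pos: [0.6064, 0.1262, 0.1741]
eef_rot: [180.0, -0.0, 26.5]
contact_force: [0.2, -0.7, -0.9]
gripper_width: 0.0395
gripper_force: 0.0
```

Call:
{"method": "play_rows", "body": {"rows": [[[1,0,0,0,0],[1,0,0,0,0],[1,0,0,0,0],[1,0,0,0,0],[1,0,0,0,0],[1,0,0,0,0],[1,0,0,0,0],[1,0,0,0,0]]], "squeeze": 50}}

```text
time_s: 4.2
tcp_pos: [0.606, 0.1271, 0.1742]
eef_rot: [-179.9, -0.0, 26.5]
contact_force: [-4.1, 3.9, 0.9]
gripper_width: 0.0136
gripper_force: 49.9
```

```bash
python3 -c "
from h import *
st()"
```

```text
4.2 p [0.606  0.1271 0.1742] rot [-1.7994e+02 -2.0000e-02  2.6470e+01] F [-4.1  3.9  0.9] w 0.0136 gf 49.9 j [ 29.8  17.5 -10.9  -0.1 -61.6  86.7]
```

Call:
{"method": "play_rows", "body": {"rows": [[[1,0,-0.002,0,0],[1,0,-0.002,0,0],[1,0,-0.002,0,0],[1,0,-0.002,0,0],[1,0,-0.002,0,0],[1,0,-0.002,0,0],[1,0,-0.002,0,0],[1,0,-0.002,0,0]]]}}

```text
time_s: 4.87
tcp_pos: [0.606, 0.1272, 0.1742]
eef_rot: [-180.0, -0.0, 26.5]
contact_force: [-2.3, 1.9, 2.9]
gripper_width: 0.0139
gripper_force: 49.9
```

```bash
python3 -c "
from h import *
st()"
```

```text
4.87 p [0.606  0.1272 0.1742] rot [-1.7999e+02 -2.0000e-02  2.6450e+01] F [-2.3  1.9  2.9] w 0.0139 gf 49.9 j [ 29.9  17.5 -10.9  -0.  -61.6  86.6]
```

Call:
{"method": "play_rows", "body": {"rows": [[[1,0,-0.002,-0.01,0],[1,0,-0.002,-0.02,0],[1,0,-0.002,-0.03,0],[1,0,-0.002,-0.04,0],[1,0,-0.002,-0.06,0],[1,0,-0.002,-0.1,0],[1,0,-0.002,-0.14,0],[1,0,-0.002,-0.16,0]]]}}

```text
time_s: 5.53
tcp_pos: [0.6069, 0.1276, 0.258]
eef_rot: [179.9, -0.2, 26.5]
contact_force: [-0.7, 0.2, -1.4]
gripper_width: 0.0138
gripper_force: 49.9
```

```bash
python3 -c "
from h import *
st(); go((.40,.315,.26),90)
im=r.capture('scene'); crop('scene',(220,60,200,150),4,'pics/s2.png',im)"
```

```text
5.53 p [0.6069 0.1276 0.258 ] rot [179.91  -0.24  26.46] F [-0.7  0.2 -1.4] w 0.0138 gf 49.9 j [ 30.   14.2  -4.2   0.1 -71.4  86.5]
shares [-0.2034, -0.5199, -0.0041] -0.7394 rows 6.7 8.9
```

View pics/s2.png

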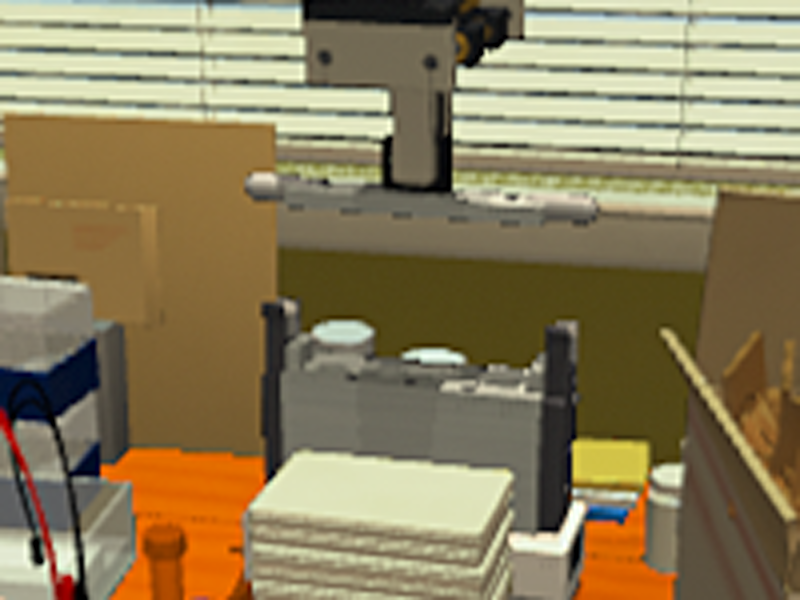

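Bar is out, level in the gripper. Carry it to the clear patch.

Call:
{"method": "play_rows", "body": {"rows": [[[1,-0.025,-0.065,0,-0.06],[1,-0.05,-0.13,0,-0.14],[1,-0.075,-0.195,0,-0.22],[1,-0.1,-0.26,0,-0.3],[1,-0.13,-0.325,0,-0.38],[1,-0.155,-0.39,0,-0.46],[1,-0.18,-0.455,0,-0.54],[1,-0.2,-0.51,0,-0.62]]]}}

```text
time_s: 6.25
tcp_pos: [0.4007, 0.3124, 0.2541]
eef_rot: [180.0, -0.0, 80.1]
contact_force: [0.8, 0.8, -1.7]
gripper_width: 0.0137
gripper_force: 49.9
```

Call:
{"method": "play_rows", "body": {"rows": [[[1,0,0,0,-0.06],[1,0,0,0,-0.12],[1,0,0,0,-0.12],[1,0,0,0,-0.12],[1,0,0,0,-0.12],[1,0,0,0,-0.12],[1,0,0,0,-0.12],[1,0,0,0,-0.12]]]}}

```text
time_s: 6.92
tcp_pos: [0.4026, 0.3115, 0.254]
eef_rot: [-180.0, 0.0, 90.0]
contact_force: [0.3, 0.7, -1.9]
gripper_width: 0.0135
gripper_force: 49.9
```

```bash
python3 -c "
from h import *
st(); go((.40,.315,.021),90)
im=r.capture('top'); crop('top',(200,120,250,170),3.2,'pics/t2.png',im)"
```

```text
6.92 p [0.4026 0.3115 0.254 ] rot [-1.800e+02  1.000e-02  8.996e+01] F [ 0.3  0.7 -1.9] w 0.0135 gf 49.9 j [ 59.9   3.7 -17.4   0.  -68.9 120.1]
shares [0.0071, -0.0051, 0.466] -0.0004 rows 5.6 0.0
```

View pics/t2.png

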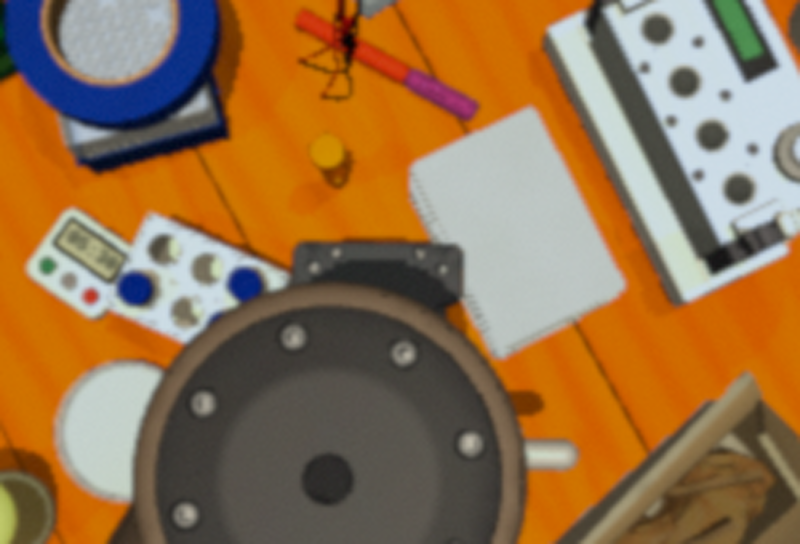

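Four empty bores show at crop (657,28)…(738,188); the patch around (400,440) is free. Lowering the bar.

Call:
{"method": "play_rows", "body": {"rows": [[[1,0,-0.02,0.06,0],[1,0,-0.035,0.12,0],[1,0,-0.035,0.18,0],[1,0,-0.035,0.24,0],[1,0,-0.035,0.3,0],[1,0,-0.035,0.36,0],[1,0,-0.035,0.41,0],[1,0,-0.035,0.42,0]]]}}

```text
time_s: 7.63
tcp_pos: [0.3834, 0.3094, 0.0404]
eef_rot: [-179.8, 0.3, 90.0]
contact_force: [-1.1, -1.5, -2.8]
gripper_width: 0.0138
gripper_force: 49.9
```

Call:
{"method": "play_rows", "body": {"rows": [[[1,0,0,0.01,0],[1,0,0,0.02,0],[1,0,0,0.03,0],[1,0,0,0.04,0],[1,0,0,0.045,0],[1,0,0,0.047,0],[1,0,0,0.047,0],[1,0,0,0.047,0]]]}}

```text
time_s: 8.3
tcp_pos: [0.385, 0.3119, 0.0209]
eef_rot: [180.0, -0.0, 90.1]
contact_force: [-0.4, 0.4, -3.1]
gripper_width: 0.0136
gripper_force: 49.9
```

```bash
python3 -c "
from h import *
st()"
```

```text
8.3 p [0.385  0.3119 0.0209] rot [ 1.7998e+02 -3.0000e-02  9.0060e+01] F [-0.4  0.4 -3.1] w 0.0136 gf 49.9 j [ 61.8  17.6 -36.1   0.  -36.3 118.3]
```

Call:
{"method": "play_rows", "body": {"rows": [[[1,0,0,0.002,0],[1,0,0,0.003,0],[1,0,0,0.003,0],[0.7,0,0,0.003,0],[0.5,0,0,0.003,0],[0.5,0,0,0.003,0],[0.5,0,0,0.003,0],[0.5,0,0,0.003,0]]]}}

```text
time_s: 8.97
tcp_pos: [0.3849, 0.3118, 0.0191]
eef_rot: [180.0, -0.0, 90.1]
contact_force: [-0.4, -0.0, -1.5]
gripper_width: 0.041
gripper_force: 0.0
```

Call:
{"method": "play_rows", "body": {"rows": [[[0.5,0,0,-0.05,0],[0.5,0,0,-0.12,0],[0.5,0,0,-0.2,0],[0.5,0,0,-0.28,0],[0.5,0,0,-0.36,0],[0.5,0,0,-0.42,0],[0.5,0,0,-0.42,0],[0.5,0,0,-0.42,0]]]}}

```text
time_s: 9.63
tcp_pos: [0.3853, 0.3126, 0.2311]
eef_rot: [179.9, -0.2, 90.1]
contact_force: [-0.2, -0.5, -1.6]
gripper_width: 0.0438
gripper_force: 0.0
```

```bash
python3 -c "
from h import *
st(); go((.58,.34,.3),-10)"
```

```text
9.63 p [0.3853 0.3126 0.2311] rot [179.87  -0.23  90.05] F [-0.2 -0.5 -1.6] w 0.0438 gf 0.0 j [ 61.8   3.2 -21.1   0.  -65.5 118.3]
shares [0.0545, 0.3894, -0.1377] 1.1641 rows 5.0 14.0
```

Call:
{"method": "play_rows", "body": {"rows": [[[0.5,-0.04,0.03,-0.05,0.08],[0.5,-0.08,0.06,-0.1,0.16],[0.5,-0.13,0.09,-0.15,0.24],[0.5,-0.18,0.12,-0.18,0.32],[0.5,-0.23,0.15,-0.2,0.4],[0.5,-0.28,0.18,-0.2,0.48],[0.5,-0.32,0.2,-0.2,0.56],[0.5,-0.34,0.22,-0.2,0.64]]]}}

```text
time_s: 10.3
tcp_pos: [0.495, 0.1395, 0.3278]
eef_rot: [-180.0, 0.1, 34.6]
contact_force: [-0.5, 1.0, 0.3]
gripper_width: 0.0438
gripper_force: 0.0
```

Call:
{"method": "play_rows", "body": {"rows": [[[0.5,0,0,0,0.08],[0.5,0,0,0,0.16],[0.5,0,0,0,0.24],[0.5,0,0,0,0.32],[0.5,0,0,0,0.4],[0.5,0,0,0,0.48],[0.5,0,0,0,0.56],[0.5,0,0,0,0.64]]]}}

```text
time_s: 10.97
tcp_pos: [0.4945, 0.1416, 0.3273]
eef_rot: [179.9, 0.1, -20.3]
contact_force: [-0.8, -0.8, -0.4]
gripper_width: 0.0436
gripper_force: 0.0
```

```bash
python3 -c "
from h import *
st()
s=r.capture('scene'); t=r.capture('top')
cv2.imwrite('pics/s3f.png',s[:,:,::-1]); cv2.imwrite('pics/t3f.png',t[:,:,::-1])
A=cv2.resize(s[170:320,200:350,::-1],None,fx=4,fy=4,interpolation=2)[:,:400] if 0 else cv2.resize(s[190:290,215:315,::-1],(400,400),interpolation=2)
B=cv2.resize(t[180:280,220:320,::-1],(400,400),interpolation=2)
cv2.imwrite('pics/c3.png',np.hstack([A,B]))"
```

```text
10.97 p [0.4945 0.1416 0.3273] rot [ 1.7988e+02  1.1000e-01 -2.0300e+01] F [-0.8 -0.8 -0.4] w 0.0436 gf 0.0 j [ 37.9   2.3  -9.4  -0.  -78.4  31.8]
```

View pics/c3.png

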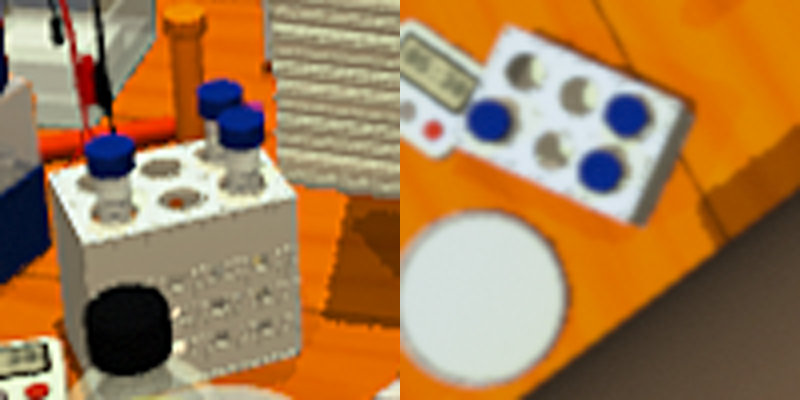

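```bash
python3 - <<'E'
from h import *
np.set_printoptions(precision=4,suppress=True)
S=lambda u,v:(215+u/4-.375,190+v/4-.375); T=lambda u,v:(220+(u-400)/4-.375,180+v/4-.375)
for n,a,b in(("cap2",(110,142),(492,121)),("cap1",(220,88),(628,116)),("cap3",(242,114),(602,170)),("rackR",(297,190),(635,224)),("rackL",(52,180),(507,27)),("rackF",(88,243),(462,150))):
    print(n,tri(S(*a),T(*b)))
t=cv2.imread("pics/t3f.png"); hs=cv2.cvtColor(t,cv2.COLOR_BGR2HSV)[180:240,220:300]
n,l,s,c=cv2.connectedComponentsWithStats(cv2.inRange(hs,(105,120,40),(130,255,255)))
for i in range(1,n):
    if s[i,4]>30: u=c[i]+[220,180]; print(u,s[i].tolist(),onz("top",u,.111),onz("top",u,.118))
E
```

```text
cap2 (array([0.498 , 0.4639, 0.1231]), np.float64(0.0029138972055487294))
cap1 (array([0.5012, 0.3977, 0.1231]), np.float64(0.0022877484851100177))
cap3 (array([0.4744, 0.4091, 0.1238]), np.float64(0.0011601201428163585))
rackR (array([0.4508, 0.3974, 0.0885]), np.float64(0.003916234558567782))
rackL (array([0.5481, 0.4636, 0.0843]), np.float64(7.857059236677079e-05))
rackF (array([0.4872, 0.4863, 0.0865]), np.float64(0.0056524228749399285))
[241.6316 209.8158] [17, 25, 10, 10, 76] [0.4981 0.4669 0.111 ] [0.4976 0.4656 0.118 ]
[276.2  208.36] [52, 24, 10, 10, 75] [0.5019 0.3991 0.111 ] [0.5013 0.3983 0.118 ]
[269.5641 222.3974] [45, 38, 10, 10, 78] [0.4742 0.4114 0.111 ] [0.4738 0.4105 0.118 ]
```

```bash
python3 - <<'E'
from h import *
np.set_printoptions(precision=4,suppress=True)
for p in((657,28),(685,80),(712,135),(738,188)): print(onz("top",(200+p[0]/3.2-.34,120+p[1]/3.2-.34),.14))
st(); go((.501,.3978,.20),-23.4); go((.501,.3978,.105),-23.4,(.501,.3978,.20,-23.4))
E
```

```text
[0.6569 0.1516 0.14  ]
[0.6254 0.1349 0.14  ]
[0.5923 0.1189 0.14  ]
[0.5606 0.1035 0.14  ]
11.07 p [0.4946 0.1416 0.3275] rot [179.89   0.1  -20.09] F [-0.1 -0.5 -0.9] w 0.0441 gf 0.0 j [ 37.9   2.3  -9.4  -0.  -78.4  32.1]
shares [-0.1638, -0.4856, 0.2551] 0.0386 rows 6.9 0.5
shares [0.0, -0.0, 0.19] -0.0 rows 2.3 0.0
```

Call:
{"method": "play_rows", "body": {"rows": [[[0.5,-0.02,-0.07,0.02,0.02],[0.5,-0.04,-0.14,0.05,0.04],[0.5,-0.07,-0.21,0.08,0.04],[0.5,-0.1,-0.28,0.12,0.04],[0.5,-0.12,-0.35,0.16,0.04],[0.5,-0.14,-0.42,0.2,0.04],[0.5,-0.165,-0.485,0.23,0.04],[0.5,-0.165,-0.485,0.255,0.04]]]}}

```text
time_s: 11.73
tcp_pos: [0.4993, 0.4026, 0.1975]
eef_rot: [179.8, 0.1, -22.9]
contact_force: [0.5, -0.7, 1.5]
gripper_width: 0.0439
gripper_force: 0.0
```

Call:
{"method": "play_rows", "body": {"rows": [[[0.5,0,0,0,0],[0.5,0,0,0.0,0],[0.5,0,0,0.0,0],[0.5,0,0,0.0,0],[0.5,0,0,0.0,0],[0.5,0,0,0.0,0],[0.5,0,0,0.0,0],[0.5,0,0,0.0,0]]]}}

```text
time_s: 12.4
tcp_pos: [0.5004, 0.3977, 0.2021]
eef_rot: [-180.0, -0.0, -23.4]
contact_force: [0.4, -0.6, -0.3]
gripper_width: 0.044
gripper_force: 0.0
```

```bash
python3 - <<'E'
from h import *
st(); go((.501,.3978,.105),-23.4)
s=r.capture('scene'); 
cv2.imwrite('pics/c4.png',cv2.resize(s[150:290,200:340,::-1],(560,560),interpolation=2))
E
```

```text
12.4 p [0.5004 0.3977 0.2021] rot [-1.7995e+02 -1.0000e-02 -2.3410e+01] F [ 0.4 -0.6 -0.3] w 0.044 gf 0.0 j [ 55.9  18.1  -6.2  -0.  -65.7  10.7]
shares [0.0011, -0.0008, 0.1942] -0.0001 rows 2.3 0.0
```

View pics/c4.png

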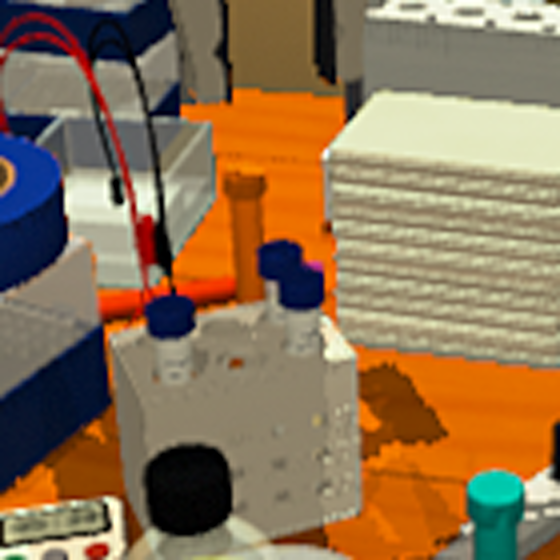

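Fingers (ends at crop (205,100) and (330,85)) straddle the cap at (280,255). Descend and grip.

Call:
{"method": "play_rows", "body": {"rows": [[[0.5,0.001,0,0.04,0],[0.5,0.001,0,0.08,0],[0.5,0.001,0,0.12,0],[0.5,0.001,0,0.15,0],[0.5,0.001,0,0.18,0],[0.5,0.001,0,0.194,0],[0.5,0.001,0,0.194,0],[0.5,0.001,0,0.194,0]]], "squeeze": 25}}

```text
time_s: 13.12
tcp_pos: [0.5008, 0.3978, 0.1048]
eef_rot: [180.0, -0.0, -23.4]
contact_force: [-0.7, 0.7, 0.2]
gripper_width: 0.044
gripper_force: 0.0
```

Call:
{"method": "play_rows", "body": {"rows": [[[0.8,0,0,0,0],[0.9,0,0,0,0],[1,0,0,0,0],[1,0,0,0,0],[1,0,0,0,0],[1,0,0,0,0],[1,0,0,0,0],[1,0,0,0,0]]]}}

```text
time_s: 13.78
tcp_pos: [0.5009, 0.398, 0.105]
eef_rot: [-180.0, -0.0, -23.4]
contact_force: [-0.3, 0.7, 2.5]
gripper_width: 0.021
gripper_force: 25.0
```

```bash
python3 - <<'E'
from h import *
st()
E
```

```text
13.78 p [0.5009 0.398  0.105 ] rot [-1.7995e+02 -2.0000e-02 -2.3380e+01] F [-0.3  0.7  2.5] w 0.021 gf 25.0 j [ 55.9  22.8 -12.8   0.  -54.3  10.7]
```

Call:
{"method": "play_rows", "body": {"rows": [[[1,0,0,-0.04,0],[1,0,0,-0.09,0],[1,0,0,-0.15,0],[1,0,0,-0.21,0],[1,0,0,-0.27,0],[1,0,0,-0.33,0],[1,0,0,-0.35,0],[1,0,0,-0.35,0]]]}}

```text
time_s: 14.45
tcp_pos: [0.5016, 0.3986, 0.2832]
eef_rot: [-179.7, -0.1, -23.4]
contact_force: [-0.1, -0.6, 0.1]
gripper_width: 0.021
gripper_force: 25.0
```

```bash
python3 - <<'E'
from h import *
st(); go((.6237,.1360,.275),26.5)
E
```

```text
14.45 p [0.5016 0.3986 0.2832] rot [-1.797e+02 -1.000e-01 -2.338e+01] F [-0.1 -0.6  0.1] w 0.021 gf 25.0 j [ 55.9  15.5   0.8   0.  -75.   10.7]
shares [0.4326, 0.3851, 0.0164] -0.5804 rows 6.9 7.0
```

Call:
{"method": "play_rows", "body": {"rows": [[[1,0.05,0.05,0,-0.06],[1,0.11,0.1,0,-0.14],[1,0.17,0.15,0,-0.22],[1,0.23,0.2,0,-0.3],[1,0.29,0.26,0,-0.38],[1,0.35,0.31,0,-0.46],[1,0.4,0.355,0,-0.54],[1,0.433,0.384,0,-0.58]]]}}

```text
time_s: 15.12
tcp_pos: [0.6233, 0.1323, 0.2778]
eef_rot: [-180.0, 0.1, 26.7]
contact_force: [-0.4, 0.6, 0.3]
gripper_width: 0.0208
gripper_force: 25.0
```

Call:
{"method": "play_rows", "body": {"rows": [[[1,0,0,0,0],[1,0,0,0,0],[1,0,0,0,0],[1,0,0,0,0],[1,0,0,0,0],[1,0,0,0,0],[1,0,0,0,0],[1,0,0,0,0]]]}}

```text
time_s: 15.78
tcp_pos: [0.623, 0.1361, 0.2797]
eef_rot: [-180.0, -0.0, 26.5]
contact_force: [-0.4, 0.3, -0.8]
gripper_width: 0.021
gripper_force: 25.0
```

```bash
python3 - <<'E'
from h import *
st(); go((.6237,.1360,.26),26.5)
s=r.capture('scene');t=r.capture('top')
A=cv2.resize(s[70:190,260:380,::-1],(400,400),interpolation=2);B=cv2.resize(t[180:280,220:320,::-1],(400,400),interpolation=2)
cv2.imwrite('pics/c5.png',np.hstack([A,B]))
E
```

```text
15.78 p [0.623  0.1361 0.2797] rot [-1.800e+02 -1.000e-02  2.649e+01] F [-0.4  0.3 -0.8] w 0.021 gf 25.0 j [ 29.8  15.5   0.4  -0.  -74.9  86.7]
shares [0.0013, 0.0008, 0.0393] -0.0001 rows 0.5 0.0
```

View pics/c5.png

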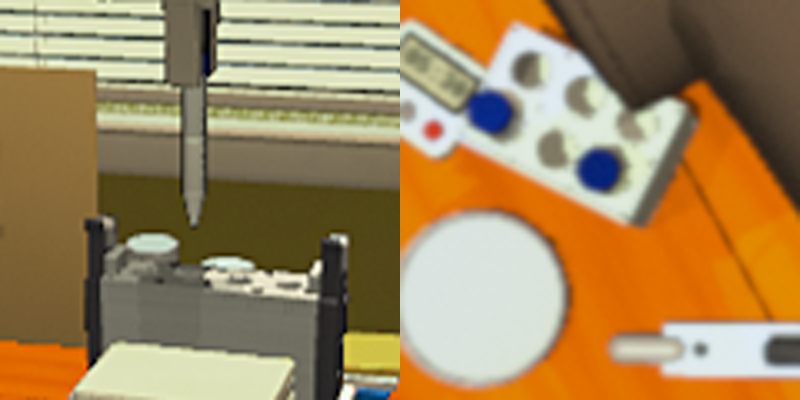

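Tube hangs upright, tip at scene (318,137); rack unmoved; bar lies on bench at right panel (610–800,348). Quick tip check, then guarded insertion.

```bash
python3 - <<'E'
from h import *
print(proj("scene",(.623,.1361,.1777)),proj("scene",(.6237,.136,.14)))
E
```

```text
[317.31315857 137.68320266] [317.1817516  152.66302341]
```

Call:
{"method": "play_rows", "body": {"rows": [[[1,0.001,0.001,0.02,0],[1,0.001,0.001,0.04,0],[1,0.001,0.001,0.06,0],[1,0.001,0.001,0.08,0],[1,0.001,0.001,0.1,0],[1,0.001,0.001,0.11,0],[1,0.001,0.001,0.12,0],[1,0.001,0.001,0.12,0]]]}}

```text
time_s: 16.55
tcp_pos: [0.6235, 0.1352, 0.2183]
eef_rot: [-180.0, 0.1, 26.4]
contact_force: [0.4, 0.2, -1.0]
gripper_width: 0.0209
gripper_force: 25.0
```

```bash
python3 - <<'E'
from h import *
st()
E
```

```text
16.55 p [0.6235 0.1352 0.2183] rot [-1.7999e+02  9.0000e-02  2.6450e+01] F [ 0.4  0.2 -1. ] w 0.0209 gf 25.0 j [ 29.7  17.4  -4.9  -0.  -67.7  86.7]
```

Call:
{"method": "play_rows", "body": {"rows": [[[1,0,0,0.02,0],[1,0,0,0.04,0],[1,0,0,0.06,0],[1,0,0,0.08,0],[1,0,0,0.1,0],[1,0,0,0.12,0],[1,0,0,0.14,0],[1,0,0,0.147,0]]]}}

```text
time_s: 17.22
tcp_pos: [0.6243, 0.1361, 0.1448]
eef_rot: [-180.0, -0.1, 26.5]
contact_force: [1.3, 5.0, 4.0]
gripper_width: 0.0211
gripper_force: 25.0
```

```bash
python3 - <<'E'
from h import *
st()
E
```

```text
17.22 p [0.6243 0.1361 0.1448] rot [-1.7998e+02 -7.0000e-02  2.6470e+01] F [1.3 5.  4. ] w 0.0211 gf 25.0 j [ 29.8  20.6 -10.4  -0.  -58.9  86.7]
```

Call:
{"method": "play_rows", "body": {"rows": [[[0.5,0,0,0,0],[0.5,0,0,0,0],[0.5,0,0,0,0],[0.5,0,0,0,0],[0.5,0,0,-0.03,0],[0.5,0,0,-0.06,0],[0.5,0,0,-0.09,0],[0.5,0,0,-0.09,0]]]}}

```text
time_s: 17.88
tcp_pos: [0.6253, 0.1355, 0.1946]
eef_rot: [179.9, -0.3, 26.5]
contact_force: [1.1, -0.1, 1.3]
gripper_width: 0.0437
gripper_force: 0.0
```

Call:
{"method": "play_rows", "body": {"rows": [[[1,0,0,0,0],[1,0,0,0,0],[1,0,0,0,0],[1,0,0,0,0],[1,0,0,0,0],[1,0,0,0,0],[1,0,0,0.02,0],[1,0,0,0.03,0]]]}}

```text
time_s: 18.55
tcp_pos: [0.6234, 0.1353, 0.1747]
eef_rot: [-180.0, 0.0, 26.4]
contact_force: [-0.4, 0.5, 0.0]
gripper_width: 0.001
gripper_force: 0.0
```

Call:
{"method": "play_rows", "body": {"rows": [[[1,0,0,0.01,0],[1,0,0,0.02,0],[1,0,0,0.03,0],[1,0,0,0.04,0],[1,0,0,0.043,0],[1,0,0,0.046,0],[1,0,0,0.046,0],[1,0,0,0.046,0]]]}}

```text
time_s: 19.22
tcp_pos: [0.6239, 0.1354, 0.1532]
eef_rot: [180.0, -0.0, 26.5]
contact_force: [0.3, -0.5, -0.1]
gripper_width: 0.0001
gripper_force: 0.0
```

```bash
python3 - <<'E'
from h import *
st()
E
```

```text
19.22 p [0.6239 0.1354 0.1532] rot [ 1.800e+02 -2.000e-02  2.646e+01] F [ 0.3 -0.5 -0.1] w 0.0001 gf 0.0 j [ 29.7  20.2  -9.9   0.  -59.9  86.7]
```

Call:
{"method": "play_rows", "body": {"rows": [[[1,0,0,0.002,0],[1,0,0,0.004,0],[1,0,0,0.006,0],[1,0,0,0.008,0],[1,0,0,0.008,0],[1,0,0,0.008,0],[1,0,0,0.008,0],[1,0,0,0.008,0]]]}}

```text
time_s: 19.88
tcp_pos: [0.6243, 0.1354, 0.1523]
eef_rot: [180.0, -0.2, 26.5]
contact_force: [-7.3, -0.3, 17.6]
gripper_width: 0.0004
gripper_force: 8.8
```

Call:
{"method": "play_rows", "body": {"rows": [[[0.9,0,0,-0.06,0],[0.5,0,0,-0.12,0],[0.5,0,0,-0.18,0],[0.5,0,0,-0.2,0],[0.5,0,0,-0.2,0],[0.5,0,0,-0.2,0],[0.5,0,0,-0.2,0],[0.5,0,0,-0.2,0]]]}}

```text
time_s: 20.55
tcp_pos: [0.6232, 0.1351, 0.2477]
eef_rot: [-180.0, 0.1, 26.4]
contact_force: [0.0, -0.2, -0.4]
gripper_width: 0.0432
gripper_force: 0.0
```

```bash
python3 - <<'E'
from h import *
st(); go((.4738,.4098,.22),-23.4)
E
```

```text
20.55 p [0.6232 0.1351 0.2477] rot [-1.7999e+02  1.2000e-01  2.6450e+01] F [ 0.  -0.2 -0.4] w 0.0432 gf 0.0 j [ 29.7  16.4  -2.4  -0.  -71.2  86.7]
shares [-0.0228, -0.625, 0.0554] 0.58 rows 7.5 7.0
```

Call:
{"method": "play_rows", "body": {"rows": [[[0.5,0,-0.07,-0.01,0.06],[0.5,0,-0.15,-0.01,0.14],[0.5,-0.01,-0.23,-0.01,0.22],[0.5,-0.01,-0.31,-0.01,0.3],[0.5,-0.01,-0.39,0,0.38],[0.5,-0.02,-0.47,0.02,0.46],[0.5,-0.023,-0.55,0.04,0.54],[0.5,-0.023,-0.625,0.055,0.58]]]}}

```text
time_s: 21.22
tcp_pos: [0.4733, 0.4094, 0.2204]
eef_rot: [179.9, 0.0, -23.8]
contact_force: [0.9, 1.1, -0.5]
gripper_width: 0.0439
gripper_force: 0.0
```

Call:
{"method": "play_rows", "body": {"rows": [[[0.5,0,0,0,0],[0.5,0,0,0.0,0],[0.5,0,0,0.0,0],[0.5,0,0,0.0,0],[0.5,0,0,0.0,0],[0.5,0,0,0.0,0],[0.5,0,0,0.0,0],[0.5,0,0,0.0,0]]]}}

```text
time_s: 21.88
tcp_pos: [0.4754, 0.4081, 0.2221]
eef_rot: [-180.0, -0.0, -23.4]
contact_force: [-0.5, -0.4, 0.0]
gripper_width: 0.0436
gripper_force: 0.0
```

```bash
cat > k.py <<'E'
from h import *
def caps():
    t=r.capture("top"); hs=cv2.cvtColor(t,cv2.COLOR_RGB2HSV)[150:270,200:350]
    n,l,s,c=cv2.connectedComponentsWithStats(cv2.inRange(hs,(105,120,40),(130,255,255)))
    for i in range(1,n):
        if 30<s[i,4]<120: u=c[i]+[200,150]; print("cap",u.round(1),s[i,2:].tolist(),onz("top",u,.122).round(4))
E
python3 - <<'E'
from k import *
st(); go((.4738,.4098,.105),-23.4); caps()
s=r.capture("scene"); hs=cv2.cvtColor(s,cv2.COLOR_RGB2HSV)[190:260,215:300]
n,l,q,c=cv2.connectedComponentsWithStats(cv2.inRange(hs,(105,120,40),(130,255,255)))
print([(c[i]+[215,190],q[i].tolist()) for i in range(1,n) if q[i,4]>30], proj("scene",(.4738,.4098,.117)),proj("scene",(.4974,.4645,.117)))
E
```

```text
21.88 p [0.4754 0.4081 0.2221] rot [-179.97   -0.    -23.45] F [-0.5 -0.4  0. ] w 0.0436 gf 0.0 j [ 58.5  16.2  -6.2   0.  -67.6   8.1]
shares [-0.0043, -0.0018, 0.2343] -0.0005 rows 2.8 0.0
cap [250.  152.1] [17, 7, 75] [0.611 0.452 0.122]
[(array([274.31958763, 221.74226804]), [54, 27, 12, 10, 97]), (array([241.        , 227.64948454]), [21, 32, 11, 12, 97]), (array([220.32098765, 245.41152263]), [0, 42, 13, 28, 243])] [275.57125115 221.71395866] [243.17779519 228.5314222 ]
```

Rack unmoved per scene view. Descend and grip the second tube.

Call:
{"method": "play_rows", "body": {"rows": [[[0.5,-0.004,-0.002,0.04,0],[0.5,-0.004,-0.002,0.08,0],[0.5,-0.004,-0.002,0.12,0],[0.5,-0.004,-0.002,0.16,0],[0.5,-0.004,-0.002,0.2,0],[0.5,-0.004,-0.002,0.234,0],[0.5,-0.004,-0.002,0.234,0],[0.5,-0.004,-0.002,0.234,0]]]}}

```text
time_s: 22.65
tcp_pos: [0.4734, 0.4099, 0.1044]
eef_rot: [179.9, 0.0, -23.4]
contact_force: [0.3, -0.1, 0.7]
gripper_width: 0.0439
gripper_force: 0.0
```

Call:
{"method": "play_rows", "body": {"rows": [[[0.8,0,0,0,0],[0.9,0,0,0,0],[1,0,0,0,0],[1,0,0,0,0],[1,0,0,0,0],[1,0,0,0,0],[1,0,0,0,0],[1,0,0,0,0]]]}}

```text
time_s: 23.32
tcp_pos: [0.4739, 0.4107, 0.1055]
eef_rot: [-179.9, -0.0, -23.4]
contact_force: [-0.8, 0.1, 4.3]
gripper_width: 0.021
gripper_force: 25.0
```

Call:
{"method": "play_rows", "body": {"rows": [[[1,0,0,-0.04,0],[1,0,0,-0.09,0],[1,0,0,-0.15,0],[1,0,0,-0.21,0],[1,0,0,-0.27,0],[1,0,0,-0.33,0],[1,0,0,-0.35,0],[1,0,0,-0.35,0]]]}}

```text
time_s: 23.98
tcp_pos: [0.4743, 0.4113, 0.2833]
eef_rot: [-179.7, -0.1, -23.4]
contact_force: [1.2, -0.3, -1.1]
gripper_width: 0.021
gripper_force: 25.0
```

```bash
python3 - <<'E'
from h import *
st(); go((.5922,.1204,.275),26.5)
E
```

```text
23.98 p [0.4743 0.4113 0.2833] rot [-1.797e+02 -8.000e-02 -2.338e+01] F [ 1.2 -0.3 -1.1] w 0.021 gf 25.0 j [ 58.7  14.2  -0.8   0.  -74.6   7.9]
shares [0.4472, 0.4404, 0.0166] -0.5804 rows 7.5 7.0
```

Call:
{"method": "play_rows", "body": {"rows": [[[1,0.05,0.05,0,-0.06],[1,0.11,0.11,0,-0.14],[1,0.17,0.17,0,-0.22],[1,0.23,0.23,0,-0.3],[1,0.29,0.29,0,-0.38],[1,0.35,0.35,0,-0.46],[1,0.41,0.4,0,-0.54],[1,0.447,0.44,0,-0.58]]]}}

```text
time_s: 24.65
tcp_pos: [0.5913, 0.1177, 0.2782]
eef_rot: [-180.0, 0.1, 26.8]
contact_force: [1.1, 1.0, 0.5]
gripper_width: 0.021
gripper_force: 25.0
```

Call:
{"method": "play_rows", "body": {"rows": [[[1,0,0,0,0],[1,0,0,0,0],[1,0,0,0,0],[1,0,0,0,0],[1,0,0,0,0],[1,0,0,0,0],[1,0,0,0,0],[1,0,0,0,0]]]}}

```text
time_s: 25.32
tcp_pos: [0.5911, 0.1204, 0.2799]
eef_rot: [-180.0, -0.0, 26.5]
contact_force: [-0.7, -0.4, -0.1]
gripper_width: 0.0206
gripper_force: 25.0
```

```bash
python3 - <<'E'
from k import *
st(); go((.5920,.1206,.22),26.5); caps()
E
```

```text
25.32 p [0.5911 0.1204 0.2799] rot [-1.800e+02 -1.000e-02  2.651e+01] F [-0.7 -0.4 -0.1] w 0.0206 gf 25.0 j [ 30.   12.1  -4.   -0.  -73.8  86.5]
shares [0.0018, 0.0003, 0.1198] 0.0001 rows 1.4 0.0
cap [243.4 211. ] [10, 9, 77] [0.4949 0.4613 0.122 ]
```

Call:
{"method": "play_rows", "body": {"rows": [[[1,0.002,0,0.02,0],[1,0.002,0,0.04,0],[1,0.002,0,0.06,0],[1,0.002,0,0.08,0],[1,0.002,0,0.1,0],[1,0.002,0,0.11,0],[1,0.002,0,0.12,0],[1,0.002,0,0.12,0]]]}}

```text
time_s: 26.03
tcp_pos: [0.5919, 0.12, 0.2186]
eef_rot: [-180.0, 0.1, 26.4]
contact_force: [-0.1, 0.4, -0.1]
gripper_width: 0.0207
gripper_force: 25.0
```

```bash
python3 - <<'E'
from h import *
st()
E
```

```text
26.03 p [0.5919 0.12   0.2186] rot [-1.7999e+02  8.0000e-02  2.6450e+01] F [-0.1  0.4 -0.1] w 0.0207 gf 25.0 j [ 30.   14.3  -9.3  -0.  -66.5  86.5]
```

Call:
{"method": "play_rows", "body": {"rows": [[[1,0,0,0.02,0],[1,0,0,0.04,0],[1,0,0,0.06,0],[1,0,0,0.08,0],[1,0,0,0.1,0],[1,0,0,0.12,0],[1,0,0,0.14,0],[1,0,0,0.147,0]]]}}

```text
time_s: 26.7
tcp_pos: [0.5921, 0.1204, 0.1447]
eef_rot: [-180.0, 0.0, 26.5]
contact_force: [1.8, 3.0, 2.2]
gripper_width: 0.0212
gripper_force: 25.0
```

```bash
python3 - <<'E'
from h import *
st()
E
```

```text
26.7 p [0.5921 0.1204 0.1447] rot [-1.7998e+02  4.0000e-02  2.6460e+01] F [1.8 3.  2.2] w 0.0212 gf 25.0 j [ 30.   17.6 -14.9  -0.  -57.5  86.5]
```

Call:
{"method": "play_rows", "body": {"rows": [[[0.5,0,0,0,0],[0.5,0,0,0,0],[0.5,0,0,0,0],[0.5,0,0,0,0],[0.5,0,0,-0.03,0],[0.5,0,0,-0.06,0],[0.5,0,0,-0.09,0],[0.5,0,0,-0.09,0]]]}}

```text
time_s: 27.37
tcp_pos: [0.5938, 0.1204, 0.1951]
eef_rot: [180.0, -0.3, 26.5]
contact_force: [1.1, -0.2, 1.1]
gripper_width: 0.0435
gripper_force: 0.0
```

Call:
{"method": "play_rows", "body": {"rows": [[[1,0,0,0,0],[1,0,0,0,0],[1,0,0,0,0],[1,0,0,0,0],[1,0,0,0,0],[1,0,0,0,0],[1,0,0,0.02,0],[1,0,0,0.03,0]]]}}

```text
time_s: 28.03
tcp_pos: [0.5918, 0.1201, 0.1751]
eef_rot: [-180.0, 0.0, 26.4]
contact_force: [-0.4, 0.2, -1.3]
gripper_width: 0.0008
gripper_force: 0.0
```

Call:
{"method": "play_rows", "body": {"rows": [[[1,0,0,0.01,0],[1,0,0,0.02,0],[1,0,0,0.03,0],[1,0,0,0.04,0],[1,0,0,0.046,0],[1,0,0,0.05,0],[1,0,0,0.053,0],[1,0,0,0.053,0]]]}}

```text
time_s: 28.7
tcp_pos: [0.5922, 0.1201, 0.1523]
eef_rot: [180.0, -0.1, 26.5]
contact_force: [-8.4, -0.3, 16.8]
gripper_width: 0.0002
gripper_force: 8.6
```

Call:
{"method": "play_rows", "body": {"rows": [[[0.9,0,0,-0.06,0],[0.5,0,0,-0.12,0],[0.5,0,0,-0.18,0],[0.5,0,0,-0.2,0],[0.5,0,0,-0.2,0],[0.5,0,0,-0.2,0],[0.5,0,0,-0.2,0],[0.5,0,0,-0.2,0]]]}}

```text
time_s: 29.37
tcp_pos: [0.5916, 0.1199, 0.2484]
eef_rot: [-180.0, 0.1, 26.4]
contact_force: [-0.0, 0.7, -0.5]
gripper_width: 0.0425
gripper_force: 0.0
```

```bash
python3 - <<'E'
from k import *
st(); caps()
s=r.capture("scene"); hs=cv2.cvtColor(s,cv2.COLOR_RGB2HSV)[190:260,215:300]
n,l,q,c=cv2.connectedComponentsWithStats(cv2.inRange(hs,(105,120,40),(130,255,255)))
print([(c[i]+[215,190],q[i].tolist()) for i in range(1,n) if q[i,4]>30])
t=r.capture('top')
A=cv2.resize(s[190:290,215:315,::-1],(400,400),interpolation=2)
B=cv2.resize(t[180:280,220:320,::-1],(400,400),interpolation=2)
cv2.imwrite('pics/c6.png',np.hstack([A,B]))
E
```

```text
29.37 p [0.5916 0.1199 0.2484] rot [-1.7999e+02  1.3000e-01  2.6450e+01] F [-0.   0.7 -0.5] w 0.0425 gf 0.0 j [ 30.   13.2  -6.7  -0.  -70.2  86.5]
cap [238.4 167.4] [24, 7, 35] [0.5804 0.4737 0.122 ]
cap [243.5 211. ] [10, 9, 78] [0.495  0.4612 0.122 ]
[(array([244.44117647, 228.29411765]), [24, 33, 12, 11, 102]), (array([220.34177215, 245.70042194]), [0, 42, 13, 28, 237])]
```

View pics/c6.png

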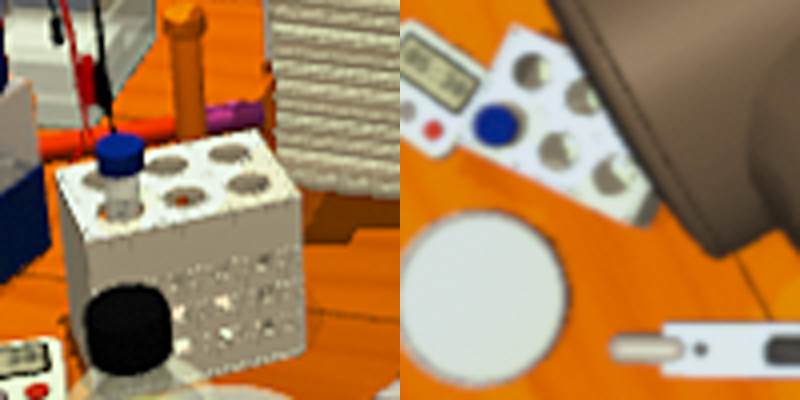

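Second tube home (17 N at 0.152). The rack slid a few mm; last cap at top (243.5,211). Go for it.

```bash
python3 - <<'E'
from k import *
go((.495,.4611,.22),-23.4)
E
```

```text
shares [0.1304, -0.6971, 0.0578] 0.5801 rows 8.5 7.0
```

Call:
{"method": "play_rows", "body": {"rows": [[[0.5,0.01,-0.07,-0.01,0.06],[0.5,0.03,-0.15,-0.01,0.14],[0.5,0.04,-0.23,-0.01,0.22],[0.5,0.06,-0.31,-0.01,0.3],[0.5,0.07,-0.39,0,0.38],[0.5,0.09,-0.47,0.02,0.46],[0.5,0.1,-0.55,0.04,0.54],[0.5,0.115,-0.62,0.055,0.58]]]}}

```text
time_s: 30.18
tcp_pos: [0.5041, 0.4252, 0.2212]
eef_rot: [179.9, 0.0, -23.8]
contact_force: [0.6, -0.1, -0.3]
gripper_width: 0.0439
gripper_force: 0.0
```

```bash
python3 - <<'E'
from k import *
st();go((.495,.4611,.22),-23.4)
E
```

```text
30.18 p [0.5041 0.4252 0.2212] rot [ 1.7995e+02  3.0000e-02 -2.3760e+01] F [ 0.6 -0.1 -0.3] w 0.0439 gf 0.0 j [ 57.   19.3  -1.8  -0.  -68.9   9.2]
shares [-0.0457, -0.0584, 0.0024] -0.0042 rows 0.9 0.1
```

Call:
{"method": "play_rows", "body": {"rows": [[[0.5,-0.046,-0.058,0,-0.004],[0.5,-0.046,-0.058,0.0,-0.004],[0.5,-0.046,-0.058,0.0,-0.004],[0.5,-0.046,-0.058,0.0,-0.004],[0.5,-0.046,-0.058,0.0,-0.004],[0.5,-0.046,-0.058,0.0,-0.004],[0.5,-0.046,-0.058,0.0,-0.004],[0.5,-0.046,-0.058,0.0,-0.004]]]}}

```text
time_s: 30.85
tcp_pos: [0.4964, 0.4583, 0.2228]
eef_rot: [-180.0, -0.0, -23.1]
contact_force: [-0.1, 0.5, 0.1]
gripper_width: 0.0439
gripper_force: 0.0
```

```bash
python3 - <<'E'
from k import *
st();go((.495,.4611,.105),-23.4)
E
```

```text
30.85 p [0.4964 0.4583 0.2228] rot [-179.97   -0.    -23.11] F [-0.1  0.5  0.1] w 0.0439 gf 0.0 j [ 59.2  20.7   0.4  -0.  -69.7   7.7]
shares [-0.0049, -0.0041, 0.2356] 0.0033 rows 2.8 0.0
```

Call:
{"method": "play_rows", "body": {"rows": [[[0.5,-0.005,-0.004,0.04,0.003],[0.5,-0.005,-0.004,0.08,0.003],[0.5,-0.005,-0.004,0.12,0.003],[0.5,-0.005,-0.004,0.16,0.003],[0.5,-0.005,-0.004,0.2,0.003],[0.5,-0.005,-0.004,0.235,0.003],[0.5,-0.005,-0.004,0.235,0.003],[0.5,-0.005,-0.004,0.235,0.003]]]}}

```text
time_s: 31.52
tcp_pos: [0.4945, 0.4611, 0.1045]
eef_rot: [179.9, 0.0, -23.3]
contact_force: [0.6, 0.1, 0.7]
gripper_width: 0.0438
gripper_force: 0.0
```

Call:
{"method": "play_rows", "body": {"rows": [[[0.8,0,0,0,0],[0.9,0,0,0,0],[1,0,0,0,0],[1,0,0,0,0],[1,0,0,0,0],[1,0,0,0,0],[1,0,0,0,0],[1,0,0,0,0]]]}}

```text
time_s: 32.18
tcp_pos: [0.495, 0.4626, 0.1058]
eef_rot: [-179.9, -0.0, -23.3]
contact_force: [1.0, 1.5, 4.8]
gripper_width: 0.0207
gripper_force: 25.0
```

Call:
{"method": "play_rows", "body": {"rows": [[[1,0,0,-0.04,0],[1,0,0,-0.09,0],[1,0,0,-0.15,0],[1,0,0,-0.21,0],[1,0,0,-0.27,0],[1,0,0,-0.33,0],[1,0,0,-0.35,0],[1,0,0,-0.35,0]]]}}

```text
time_s: 32.85
tcp_pos: [0.4951, 0.4624, 0.2833]
eef_rot: [-179.8, -0.1, -23.3]
contact_force: [1.1, -0.3, -0.5]
gripper_width: 0.021
gripper_force: 25.0
```

```bash
python3 - <<'E'
from h import *
st(); go((.6562,.1526,.285),26.5)
E
```

```text
32.85 p [0.4951 0.4624 0.2833] rot [-1.7975e+02 -7.0000e-02 -2.3300e+01] F [ 1.1 -0.3 -0.5] w 0.021 gf 25.0 j [ 59.5  19.1   5.8   0.  -76.5   7.2]
shares [0.541, 0.4416, -0.0035] -0.5795 rows 8.4 7.0
```

Call:
{"method": "play_rows", "body": {"rows": [[[1,0.06,0.05,0,-0.06],[1,0.12,0.1,0,-0.14],[1,0.18,0.15,0,-0.22],[1,0.24,0.2,0,-0.3],[1,0.3,0.25,0,-0.38],[1,0.36,0.3,0,-0.46],[1,0.42,0.35,0,-0.54],[1,0.48,0.4,0,-0.579]]]}}

```text
time_s: 33.52
tcp_pos: [0.6353, 0.1811, 0.278]
eef_rot: [-180.0, 0.2, 26.8]
contact_force: [0.8, -0.8, -0.0]
gripper_width: 0.021
gripper_force: 25.0
```

```bash
python3 - <<'E'
from k import *
st(); go((.6562,.1526,.281),26.5)
E
```

```text
33.52 p [0.6353 0.1811 0.278 ] rot [-179.98    0.18   26.84] F [ 0.8 -0.8 -0. ] w 0.021 gf 25.0 j [ 32.8  17.9   3.5  -0.  -75.8  84.1]
shares [0.0115, 0.0697, -0.006] 0.004 rows 0.9 0.0
```

Call:
{"method": "play_rows", "body": {"rows": [[[1,0.0115,0.0697,0,0.004],[1,0.0115,0.0697,0,0.004],[1,0.0115,0.0697,0,0.004],[1,0.0115,0.0697,0,0.004],[1,0.0115,0.0697,0,0.004],[1,0.0115,0.0697,0,0.004],[1,0.0115,0.0697,0,0.004],[1,0.0115,0.0697,0,0.004]]]}}

```text
time_s: 34.18
tcp_pos: [0.6561, 0.1555, 0.28]
eef_rot: [-180.0, -0.0, 26.2]
contact_force: [-0.5, 1.0, -0.5]
gripper_width: 0.0212
gripper_force: 25.0
```

```bash
python3 - <<'E'
from k import *
st(); go((.6562,.1526,.22),26.5)
E
```

```text
34.18 p [0.6561 0.1555 0.28  ] rot [-1.800e+02 -1.000e-02  2.619e+01] F [-0.5  1.  -0.5] w 0.0212 gf 25.0 j [ 29.9  19.    5.3  -0.  -76.3  86.3]
shares [-0.0023, 0.0052, 0.12] -0.0037 rows 1.4 0.0
```

Call:
{"method": "play_rows", "body": {"rows": [[[1,-0.002,0.005,0.0,-0.003],[1,-0.002,0.005,0.02,-0.003],[1,-0.002,0.005,0.04,-0.003],[1,-0.002,0.005,0.06,-0.003],[1,-0.002,0.005,0.08,-0.003],[1,-0.002,0.005,0.1,-0.003],[1,-0.002,0.005,0.12,-0.003],[1,-0.002,0.005,0.12,-0.003]]]}}

```text
time_s: 34.85
tcp_pos: [0.6555, 0.1512, 0.2167]
eef_rot: [180.0, 0.2, 26.3]
contact_force: [1.0, -2.3, -2.5]
gripper_width: 0.0208
gripper_force: 25.0
```

```bash
python3 - <<'E'
from h import *
st()
E
```

```text
34.85 p [0.6555 0.1512 0.2167] rot [180.     0.24  26.35] F [ 1.  -2.3 -2.5] w 0.0208 gf 25.0 j [ 29.5  20.8  -0.2  -0.  -69.2  86.8]
```

Call:
{"method": "play_rows", "body": {"rows": [[[1,0,0,0.02,0],[1,0,0,0.04,0],[1,0,0,0.06,0],[1,0,0,0.08,0],[1,0,0,0.1,0],[1,0,0,0.12,0],[1,0,0,0.14,0],[1,0,0,0.147,0]]]}}

```text
time_s: 35.52
tcp_pos: [0.6568, 0.1522, 0.145]
eef_rot: [-180.0, -0.0, 26.4]
contact_force: [1.8, -0.7, 3.5]
gripper_width: 0.021
gripper_force: 25.0
```

```bash
python3 - <<'E'
from h import *
st()
E
```

```text
35.52 p [0.6568 0.1522 0.145 ] rot [-179.99   -0.     26.38] F [ 1.8 -0.7  3.5] w 0.021 gf 25.0 j [ 29.6  23.7  -5.6  -0.  -60.7  86.8]
```

Call:
{"method": "play_rows", "body": {"rows": [[[0.5,0,0,0,0],[0.5,0,0,0,0],[0.5,0,0,0,0],[0.5,0,0,0,0],[0.5,0,0,-0.03,0],[0.5,0,0,-0.06,0],[0.5,0,0,-0.09,0],[0.5,0,0,-0.09,0]]]}}

```text
time_s: 36.18
tcp_pos: [0.6582, 0.1524, 0.1952]
eef_rot: [180.0, -0.3, 26.4]
contact_force: [0.6, 0.2, 0.9]
gripper_width: 0.044
gripper_force: 0.0
```

Call:
{"method": "play_rows", "body": {"rows": [[[1,0,0,0,0],[1,0,0,0,0],[1,0,0,0,0],[1,0,0,0,0],[1,0,0,0,0],[1,0,0,0,0],[1,0,0,0.02,0],[1,0,0,0.03,0]]]}}

```text
time_s: 36.85
tcp_pos: [0.6563, 0.1519, 0.175]
eef_rot: [-180.0, 0.0, 26.4]
contact_force: [-0.6, -0.6, -1.3]
gripper_width: 0.001
gripper_force: 0.0
```

Call:
{"method": "play_rows", "body": {"rows": [[[1,0,0,0.01,0],[1,0,0,0.02,0],[1,0,0,0.03,0],[1,0,0,0.04,0],[1,0,0,0.046,0],[1,0,0,0.05,0],[1,0,0,0.053,0],[1,0,0,0.053,0]]]}}

```text
time_s: 37.52
tcp_pos: [0.6566, 0.1518, 0.1524]
eef_rot: [180.0, -0.1, 26.4]
contact_force: [-7.0, -0.3, 14.5]
gripper_width: 0.0006
gripper_force: 7.2
```

Call:
{"method": "play_rows", "body": {"rows": [[[0.9,0,0,-0.06,0],[0.5,0,0,-0.12,0],[0.5,0,0,-0.18,0],[0.5,0,0,-0.24,0],[0.5,0,0,-0.3,0],[0.5,0,0,-0.3,0],[0.5,0,0,-0.3,0],[0.5,0,0,-0.3,0]]]}}

```text
time_s: 38.18
tcp_pos: [0.6564, 0.1519, 0.2996]
eef_rot: [-180.0, -0.0, 26.4]
contact_force: [-0.2, 0.4, 0.1]
gripper_width: 0.0428
gripper_force: 0.0
```

```bash
python3 - <<'E'
from k import *
st()
s=r.capture("scene");t=r.capture('top')
A=cv2.resize(s[60:220,240:400,::-1],(400,400),interpolation=2)
B=cv2.resize(t[200:300,250:350,::-1],(400,400),interpolation=2)
cv2.imwrite('pics/c7.png',np.hstack([A,B])); cv2.imwrite('pics/t7f.png',t[:,:,::-1])
E
```

```text
38.18 p [0.6564 0.1519 0.2996] rot [-179.97   -0.     26.36] F [-0.2  0.4  0.1] w 0.0428 gf 0.0 j [ 29.6  18.6   7.2  -0.  -78.6  86.8]
```

View pics/c7.png

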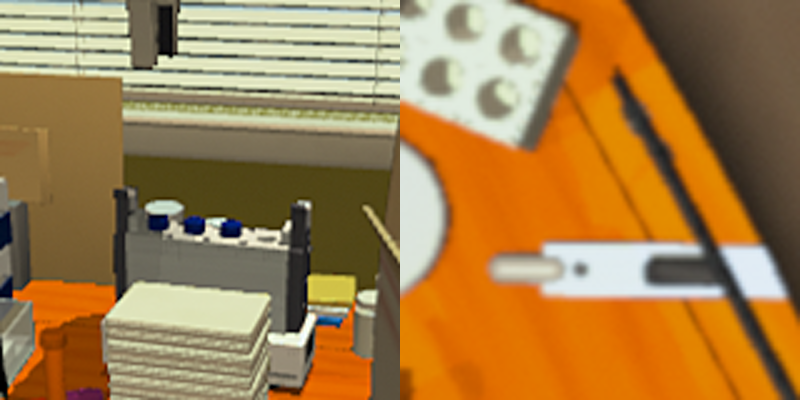

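Three blue caps sit on the block at crop (158,220), (195,224), (231,229). Bar on the bench with left tip at crop (490,268); check whether it moved.

```bash
python3 - <<'E'
from k import *
np.set_printoptions(precision=4,suppress=True)
print("left tip",onz("top",(250+90/4-.4,200+268/4-.4),.008), "strip left",onz("top",(250+142/4-.4,200+270/4-.4),.0),"grip left top",onz("top",(250+245/4-.4,200+269/4-.4),.04),"strip mid right",onz("top",(250+330/4-.4,200+270/4-.4),.0))
print(proj("top",(.3849,.4168,.008)))
go((.385,.3118,.22),90)
E
```

```text
left tip [0.3855 0.4168 0.008 ] strip left [0.3847 0.3896 0.    ] grip left top [0.3872 0.3322 0.04  ] strip mid right [0.3863 0.2881 0.    ]
[272.0852 266.9037]
shares [-0.3436, -0.5276, 0.157] -0.7404 rows 7.8 8.9
```

Call:
{"method": "play_rows", "body": {"rows": [[[0.5,-0.04,-0.065,0,-0.06],[0.5,-0.08,-0.13,0,-0.14],[0.5,-0.12,-0.195,0,-0.22],[0.5,-0.17,-0.26,0.02,-0.3],[0.5,-0.21,-0.325,0.05,-0.38],[0.5,-0.25,-0.39,0.08,-0.46],[0.5,-0.3,-0.455,0.12,-0.54],[0.5,-0.342,-0.52,0.157,-0.62]]]}}

```text
time_s: 38.95
tcp_pos: [0.3899, 0.3064, 0.2222]
eef_rot: [-180.0, 0.0, 80.0]
contact_force: [0.3, 1.5, -0.6]
gripper_width: 0.0437
gripper_force: 0.0
```

Call:
{"method": "play_rows", "body": {"rows": [[[0.5,0,0,0,-0.06],[0.5,0,0,0,-0.12],[0.5,0,0,0,-0.12],[0.5,0,0,0,-0.12],[0.5,0,0,0,-0.12],[0.5,0,0,0,-0.12],[0.5,0,0,0,-0.12],[0.5,0,0,0,-0.12]]]}}

```text
time_s: 39.62
tcp_pos: [0.3922, 0.3062, 0.2235]
eef_rot: [-180.0, 0.0, 89.9]
contact_force: [0.9, -0.0, 0.8]
gripper_width: 0.0439
gripper_force: 0.0
```

```bash
python3 - <<'E'
from k import *
st(); go((.385,.3118,.0205),90)
s=r.capture("scene")
cv2.imwrite('pics/c8.png',cv2.resize(s[130:330,200:440,::-1],(720,600),interpolation=2))
E
```

```text
39.62 p [0.3922 0.3062 0.2235] rot [-180.      0.     89.87] F [ 0.9 -0.   0.8] w 0.0439 gf 0.0 j [ 60.6   3.8 -21.4  -0.  -64.8 119.2]
shares [0.0111, -0.0145, 0.4061] -0.0015 rows 4.9 0.0
```

View pics/c8.png

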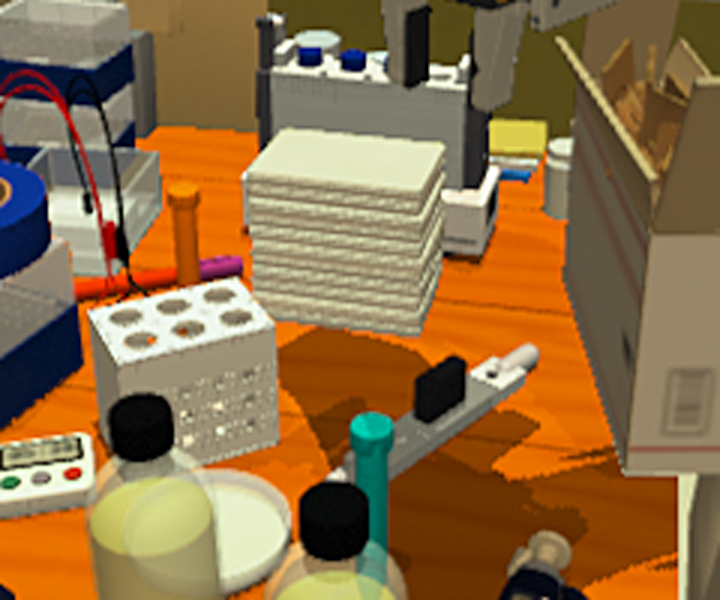

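Bar lies flat with grip block at crop (440,388) beneath the open fingers. Descend.

Call:
{"method": "play_rows", "body": {"rows": [[[0.5,0.011,-0.0145,0.05,0],[0.5,0.011,-0.0145,0.1,0],[0.5,0.011,-0.0145,0.16,0],[0.5,0.011,-0.0145,0.22,0],[0.5,0.011,-0.0145,0.28,0],[0.5,0.011,-0.0145,0.34,0],[0.5,0.011,-0.0145,0.39,0],[0.5,0.011,-0.0145,0.4,0]]]}}

```text
time_s: 40.33
tcp_pos: [0.3834, 0.3096, 0.02]
eef_rot: [-179.8, 0.3, 89.9]
contact_force: [-0.8, -1.0, -0.4]
gripper_width: 0.0439
gripper_force: 0.0
```

Call:
{"method": "play_rows", "body": {"rows": [[[0.5,0,0,0.003,0],[0.5,0,0,0.006,0],[0.5,0,0,0.006,0],[0.8,0,0,0.006,0],[1,0,0,0.006,0],[1,0,0,0.006,0],[1,0,0,0.006,0],[1,0,0,0.006,0]]], "squeeze": 50}}

```text
time_s: 41.0
tcp_pos: [0.3848, 0.3122, 0.021]
eef_rot: [180.0, -0.0, 90.0]
contact_force: [0.8, -0.1, -0.1]
gripper_width: 0.016
gripper_force: 0.0
```

Call:
{"method": "play_rows", "body": {"rows": [[[1,0,0,0,0],[1,0,0,0,0],[1,0,0,0,0],[1,0,0,0,0],[1,0,0,0,0],[1,0,0,0,0],[1,0,0,0,0],[1,0,0,0,0]]]}}

```text
time_s: 41.67
tcp_pos: [0.3848, 0.3122, 0.0209]
eef_rot: [180.0, -0.0, 90.0]
contact_force: [-0.0, -0.2, 5.6]
gripper_width: 0.0136
gripper_force: 50.0
```

```bash
python3 - <<'E'
from k import *
st()
E
```

```text
41.67 p [0.3848 0.3122 0.0209] rot [ 1.7999e+02 -1.0000e-02  8.9970e+01] F [-0.  -0.2  5.6] w 0.0136 gf 50.0 j [ 61.8  17.6 -36.    0.  -36.3 118.1]
```

Call:
{"method": "play_rows", "body": {"rows": [[[1,0,0,-0.03,0],[1,0,0,-0.09,0],[1,0,0,-0.17,0],[1,0,0,-0.25,0],[1,0,0,-0.33,0],[1,0,0,-0.41,0],[1,0,0,-0.47,0],[1,0,0,-0.47,0]]]}}

```text
time_s: 42.33
tcp_pos: [0.3867, 0.3141, 0.2621]
eef_rot: [179.6, -0.5, 90.0]
contact_force: [0.1, 0.4, -2.0]
gripper_width: 0.0133
gripper_force: 50.0
```

```bash
python3 - <<'E'
from k import *
st(); go((.606,.1272,.256),26.45)
E
```

```text
42.33 p [0.3867 0.3141 0.2621] rot [179.63  -0.45  90.01] F [ 0.1  0.4 -2. ] w 0.0133 gf 50.0 j [ 6.180e+01  2.000e+00 -1.830e+01  1.000e-01 -6.920e+01  1.181e+02]
shares [-0.3739, 0.4386, 0.0122] 0.7395 rows 6.9 8.9
```

Call:
{"method": "play_rows", "body": {"rows": [[[1,-0.04,0.05,0,0.06],[1,-0.08,0.1,0,0.14],[1,-0.13,0.16,0,0.22],[1,-0.18,0.22,0,0.3],[1,-0.23,0.28,0,0.38],[1,-0.28,0.34,0,0.46],[1,-0.33,0.4,0,0.54],[1,-0.37,0.44,0,0.62]]]}}

```text
time_s: 43.0
tcp_pos: [0.6062, 0.1248, 0.2538]
eef_rot: [-180.0, 0.1, 36.3]
contact_force: [0.4, -0.1, -2.2]
gripper_width: 0.0137
gripper_force: 50.0
```

Call:
{"method": "play_rows", "body": {"rows": [[[1,0,0,0,0.06],[1,0,0,0,0.11],[1,0,0,0,0.12],[1,0,0,0,0.12],[1,0,0,0,0.12],[1,0,0,0,0.12],[1,0,0,0,0.12],[1,0,0,0,0.12]]]}}

```text
time_s: 43.67
tcp_pos: [0.6044, 0.1273, 0.2557]
eef_rot: [-180.0, -0.0, 26.4]
contact_force: [-0.3, -0.2, -1.7]
gripper_width: 0.0135
gripper_force: 50.0
```

```bash
python3 - <<'E'
from k import *
st(); go((.606,.1272,.215),26.45)
E
```

```text
43.67 p [0.6044 0.1273 0.2557] rot [-1.800e+02 -1.000e-02  2.645e+01] F [-0.3 -0.2 -1.7] w 0.0135 gf 50.0 j [ 30.   14.2  -4.4  -0.  -71.3  86.5]
shares [0.0027, 0.0015, 0.0815] -0.0 rows 1.0 0.0
```

Call:
{"method": "play_rows", "body": {"rows": [[[1,0.003,0.0015,0.02,0],[1,0.003,0.0015,0.04,0],[1,0.003,0.0015,0.06,0],[1,0.003,0.0015,0.08,0],[1,0.003,0.0015,0.08,0],[1,0.003,0.0015,0.08,0],[1,0.003,0.0015,0.08,0],[1,0.003,0.0015,0.08,0]]], "squeeze": 60}}

```text
time_s: 44.33
tcp_pos: [0.6067, 0.127, 0.2162]
eef_rot: [180.0, -0.1, 26.4]
contact_force: [0.1, 0.1, -2.6]
gripper_width: 0.0135
gripper_force: 60.0
```

```bash
python3 - <<'E'
from k import *
st(); go((.606,.1272,.175),26.45)
s=r.capture("scene")
cv2.imwrite('pics/c9.png',cv2.resize(s[60:180,260:400,::-1],(700,600),interpolation=2))
E
```

```text
44.33 p [0.6067 0.127  0.2162] rot [ 1.7999e+02 -5.0000e-02  2.6370e+01] F [ 0.1  0.1 -2.6] w 0.0135 gf 60.0 j [ 29.9  15.8  -7.6   0.  -66.6  86.5]
shares [-0.0011, -0.001, 0.0823] -0.0009 rows 1.0 0.0
```

View pics/c9.png

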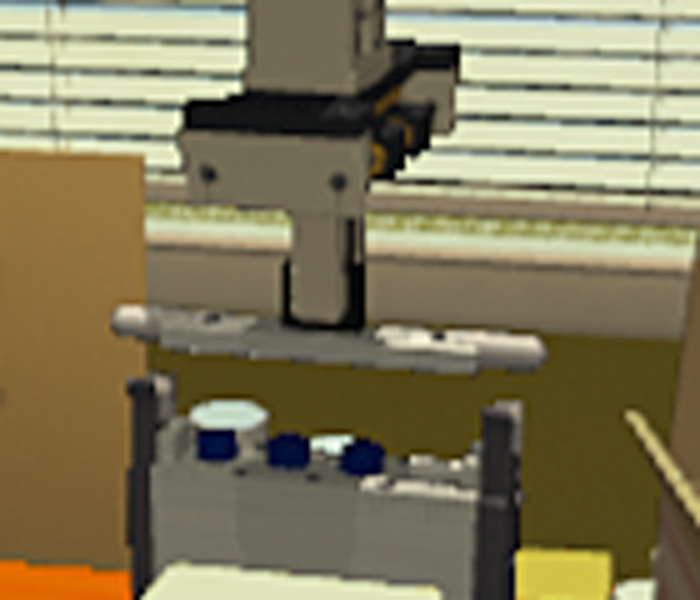

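Bar is level above both clips (ends at crop (130,320), (525,350)). Press down.

Call:
{"method": "play_rows", "body": {"rows": [[[1,-0.001,-0.001,0.01,-0.001],[1,-0.001,-0.001,0.02,-0.001],[1,-0.001,-0.001,0.03,-0.001],[1,-0.001,-0.001,0.04,-0.001],[1,-0.001,-0.001,0.05,-0.001],[1,-0.001,-0.001,0.06,-0.001],[1,-0.001,-0.001,0.07,-0.001],[1,-0.001,-0.001,0.08,-0.001]]]}}

```text
time_s: 45.05
tcp_pos: [0.6052, 0.1284, 0.175]
eef_rot: [-179.9, -0.0, 26.5]
contact_force: [-0.9, 3.1, -2.8]
gripper_width: 0.0138
gripper_force: 60.0
```

```bash
python3 - <<'E'
from k import *
st()
E
```

```text
45.05 p [0.6052 0.1284 0.175 ] rot [-1.799e+02 -4.000e-02  2.647e+01] F [-0.9  3.1 -2.8] w 0.0138 gf 60.0 j [ 30.   17.4 -10.8  -0.1 -61.7  86.5]
```

Call:
{"method": "play_rows", "body": {"rows": [[[1,0,0,0.001,0],[1,0,0,0.002,0],[1,0,0,0.003,0],[1,0,0,0.004,0],[1,0,0,0.005,0],[1,0,0,0.005,0],[1,0,0,0.005,0],[1,0,0,0.005,0]]]}}

```text
time_s: 45.72
tcp_pos: [0.6054, 0.1283, 0.1749]
eef_rot: [-179.9, -0.1, 26.5]
contact_force: [-9.1, 5.7, 13.1]
gripper_width: 0.0134
gripper_force: 60.0
```

```bash
python3 - <<'E'
from k import *
st()
E
```

```text
45.72 p [0.6054 0.1283 0.1749] rot [-1.7995e+02 -1.0000e-01  2.6510e+01] F [-9.1  5.7 13.1] w 0.0134 gf 60.0 j [ 30.   17.4 -10.9  -0.1 -61.6  86.5]
```

Call:
{"method": "play_rows", "body": {"rows": [[[1,0,0,-0.004,0],[0.8,0,0,-0.004,0],[0.5,0,0,-0.004,0],[0.5,0,0,-0.004,0],[0.5,0,0,-0.004,0],[0.5,0,0,-0.004,0],[0.5,0,0,-0.004,0],[0.5,0,0,-0.004,0]]]}}

```text
time_s: 46.38
tcp_pos: [0.6057, 0.127, 0.1751]
eef_rot: [180.0, 0.0, 26.4]
contact_force: [0.6, -0.6, -0.7]
gripper_width: 0.0433
gripper_force: 0.0
```

Call:
{"method": "play_rows", "body": {"rows": [[[0.5,0,0,-0.04,0],[0.5,0,0,-0.09,0],[0.5,0,0,-0.14,0],[0.5,0,0,-0.16,0],[0.5,0,0,-0.16,0],[0.5,0,0,-0.16,0],[0.5,0,0,-0.16,0],[0.5,0,0,-0.16,0]]]}}

```text
time_s: 47.05
tcp_pos: [0.605, 0.1269, 0.2537]
eef_rot: [-180.0, 0.1, 26.4]
contact_force: [-0.8, 0.5, -0.1]
gripper_width: 0.0437
gripper_force: 0.0
```

```bash
python3 - <<'E'
from k import *
st()
s=r.capture("scene"); t=r.capture("top")
A=cv2.resize(s[110:190,270:390,::-1],(600,400),interpolation=2)
cv2.imwrite('pics/c10.png',A)
M=np.array([.6075,.1277]); a=np.radians(26.45); ax=np.array([np.cos(a),np.sin(a)]); ay=np.array([-ax[1],ax[0]])
b=M-.05*ax-.055*ay; print("btn",b,"top view btn",onz("top",(200+672/2.66-.3,70+257/2.66-.3),.121))
go((*b,.22),26.45)
E
```

```text
47.05 p [0.605  0.1269 0.2537] rot [-1.7999e+02  1.3000e-01  2.6440e+01] F [-0.8  0.5 -0.1] w 0.0437 gf 0.0 j [ 29.9  14.4  -4.4  -0.  -71.3  86.5]
btn [0.58723175 0.05618638] top view btn [0.58774462 0.05705945 0.121     ]
shares [-0.0952, 0.1107, 0.0679] 0.0 rows 1.9 0.0
```

View pics/c10.png

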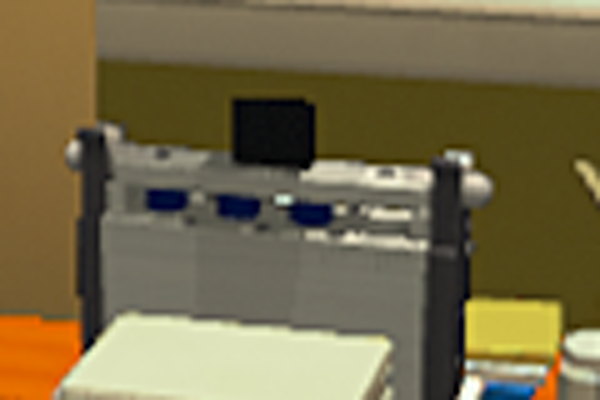

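Bar seated as at the start, caps visible beneath it. Before the button, check body clearance against the jars behind the console.

```bash
python3 - <<'E'
from k import *
np.set_printoptions(precision=4,suppress=True)
T=lambda u,v:(200+u/2.66-.3,70+v/2.66-.3)
M=np.array([.6075,.1277]); a=np.radians(26.45); ax=np.array([np.cos(a),np.sin(a)]); ay=np.array([-ax[1],ax[0]])
for p in (tri((306,142.5),T(715,123)),tri((306,142.5),T(668,55)),tri((327,148),T(715,123))):
    d=p[0][:2]-M; print(p,d@ax,d@ay)
b=M-.05*ax-.06*ay; print(b)
go((*b,.25),26.45-90); go((*b,.25),26.45+90)
E
```

```text
(array([0.708 , 0.0458, 0.1248]), np.float64(0.0580259136363737)) 0.05347824788330033 -0.11810609742836552
(array([0.7381, 0.0582, 0.1215]), np.float64(0.0023927651363777626)) 0.08592352781327355 -0.1204098028291826
(array([0.6925, 0.0211, 0.1067]), np.float64(0.0009515954603303397)) 0.028609180128332027 -0.1332643228026017
[0.5895 0.0517]
shares [-0.0952, 0.1207, 0.0079] 1.0472 rows 1.8 12.6
shares [-0.0952, 0.1207, 0.0079] -1.0472 rows 1.8 12.6
```

Call:
{"method": "play_rows", "body": {"rows": [[[1,-0.02,0.03,0,0.08],[1,-0.04,0.06,0,0.16],[1,-0.07,0.09,0,0.24],[1,-0.095,0.12,0,0.32],[1,-0.095,0.12,0,0.4],[1,-0.095,0.12,0,0.48],[1,-0.095,0.12,0,0.56],[1,-0.095,0.12,0,0.64]]]}}

```text
time_s: 47.82
tcp_pos: [0.5896, 0.052, 0.2545]
eef_rot: [180.0, 0.0, -28.9]
contact_force: [0.5, 0.5, 0.2]
gripper_width: 0.0015
gripper_force: 0.0
```

Call:
{"method": "play_rows", "body": {"rows": [[[1,0,0,0,0.08],[1,0,0,0,0.16],[1,0,0,0,0.24],[1,0,0,0,0.32],[1,0,0,0,0.4],[1,0,0,0,0.407],[1,0,0,0,0.407],[1,0,0,0,0.407]]]}}

```text
time_s: 48.48
tcp_pos: [0.5898, 0.0522, 0.2548]
eef_rot: [180.0, 0.0, -63.3]
contact_force: [-0.2, -0.0, 0.2]
gripper_width: 0.0004
gripper_force: 0.0
```

```bash
python3 - <<'E'
from k import *
st(); go((.5895,.0517,.13),-63.55)
E
```

```text
48.48 p [0.5898 0.0522 0.2548] rot [179.97   0.   -63.31] F [-0.2 -0.   0.2] w 0.0004 gf 0.0 j [ 24.   11.8  -7.7  -0.  -70.5   2.7]
shares [0.0007, 0.001, 0.2496] 0.0028 rows 3.0 0.0
```

Call:
{"method": "play_rows", "body": {"rows": [[[1,0,0.001,0.04,0.003],[1,0,0.001,0.08,0.003],[1,0,0.001,0.12,0.003],[1,0,0.001,0.16,0.003],[1,0,0.001,0.2,0.003],[1,0,0.001,0.24,0.003],[1,0,0.001,0.25,0.003],[1,0,0.001,0.25,0.003]]]}}

```text
time_s: 49.15
tcp_pos: [0.5884, 0.0517, 0.1285]
eef_rot: [179.8, 0.0, -63.7]
contact_force: [0.2, 0.5, 0.1]
gripper_width: 0.0005
gripper_force: 0.0
```

Call:
{"method": "play_rows", "body": {"rows": [[[1,0,0,0.005,0],[1,0,0,0.01,0],[1,0,0,0.015,0],[1,0,0,0.02,0],[1,0,0,0.024,0],[1,0,0,0.026,0],[1,0,0,0.028,0],[1,0,0,0.028,0]]]}}

```text
time_s: 49.82
tcp_pos: [0.5899, 0.0522, 0.1165]
eef_rot: [-179.9, -0.0, -63.8]
contact_force: [0.4, 0.6, 4.1]
gripper_width: 0.0003
gripper_force: 1.8
```

```bash
python3 - <<'E'
from k import *
st()
E
```

```text
49.82 p [0.5899 0.0522 0.1165] rot [-1.7994e+02 -2.0000e-02 -6.3770e+01] F [0.4 0.6 4.1] w 0.0003 gf 1.8 j [ 24.   18.1 -18.4   0.  -53.4   2.3]
```

Call:
{"method": "play_rows", "body": {"rows": [[[1,0,0,0.002,0],[1,0,0,0.003,0],[1,0,0,0.004,0],[1,0,0,0.004,0],[1,0,0,0.004,0],[1,0,0,0.004,0],[1,0,0,0.004,0],[1,0,0,0.004,0]]]}}

```text
time_s: 50.48
tcp_pos: [0.59, 0.0522, 0.1161]
eef_rot: [-179.9, -0.0, -63.7]
contact_force: [-4.3, 1.2, 14.5]
gripper_width: 0.0001
gripper_force: 7.5
```

Call:
{"method": "play_rows", "body": {"rows": [[[1,0,0,-0.04,0],[1,0,0,-0.1,0],[1,0,0,-0.17,0],[1,0,0,-0.24,0],[1,0,0,-0.3,0],[1,0,0,-0.35,0],[1,0,0,-0.35,0],[1,0,0,-0.35,0]]]}}

```text
time_s: 51.15
tcp_pos: [0.5896, 0.0522, 0.2904]
eef_rot: [-179.9, 0.0, -63.8]
contact_force: [0.5, -0.6, -0.3]
gripper_width: 0.0004
gripper_force: 0.0
```

```bash
python3 - <<'E'
from k import *
st()
s=r.capture("scene"); t=r.capture("top")
A=cv2.resize(s[100:320,190:410,::-1],(400,400),interpolation=2)
B=cv2.resize(t[80:260,200:440,::-1],(400,300),interpolation=2); B=np.vstack([B,np.zeros((100,400,3),np.uint8)])
cv2.imwrite('pics/c11.png',np.hstack([A,B]))
E
```

```text
51.15 p [0.5896 0.0522 0.2904] rot [-1.7986e+02  1.0000e-02 -6.3790e+01] F [ 0.5 -0.6 -0.3] w 0.0004 gf 0.0 j [ 24.   10.7  -4.5  -0.  -74.7   2.3]
```

View pics/c11.png

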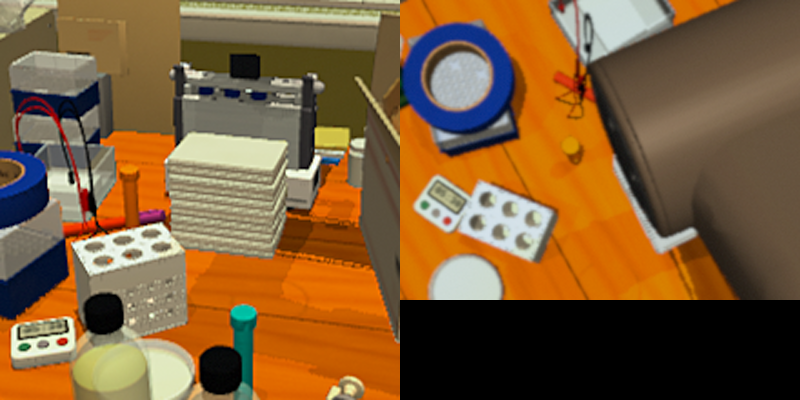

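Button bottomed out at 0.116 (14 N). The bar is clipped in over the three caps, the rack is empty, and the timer and marker are where they started. Handing in.

```bash
python3 -c "
from plant import r
print(r.close_job())"
```

```text
the job is handed in; nothing more can be done
None
```

The job is handed in, with no verdict returned: all three tubes present are pushed home in the block, the bar is snapped back into both clips, the start button was pressed to its stop, and the timer and marker were left untouched.

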